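Mixed-up lids on the desk jars

ROBOT

A 6-joint arm with a two-finger parallel gripper is mounted at the origin on a cart in front of the work surface, level with it; the furniture and walls round the work are solid. World frame = base frame: x ahead of the robot, y to its left, z up, the work surface at z = 0. Lengths are in m, angles in degrees, forces in N, time in s.
With the tool pointing down it reaches from about 0.25 to 0.725 m from the base axis. Payload 4 kg.
Tool frame: the origin (TCP) lies at the very end of the fingers, on their centre line; the grasp point (between the pads) lies 19 mm behind it; z points along the fingers, y is the line along which they close (so a half turn about z gives the same grasp; the last joint's range is limited). The gripper opens to 85 mm and grips with 20 to 120 N. Pads are 22 mm wide; open, the fingers measure 114 mm over their backs; the gripper's body (76 mm by 85 mm) begins 54 mm behind the grasp point. The pads swing forward as they close: fully open they stand 13 mm farther back than shut.
Start: joints at [-63.713, 13.785, 0.286, 76.501, 0, 90], TCP at [0.221, -0.448, 0.231] pointing down, gripper open.
Joint ranges: [-155.79, 155.79], [-60.16, 107.12], [-62.33, 73.08], [-114, 123.19], [-81.49, 82.49], [-180, 180]. Speed limits (degrees/s): [159.86, 159.86, 180, 180, 180, 180].

INTERFACE

Orientations are given as [roll, pitch, yaw] about the fixed x, y, z axes, in that order (R = Rz(yaw) Ry(pitch) Rx(roll)).
In Python, from station import * gives the robot as it stands.
- The arm moves only by the tool move_arm, never from a script. Its argument "series" is a list of rows, each a list of 6 numbers: the shift along the world's x, y, z in units of 30 mm (1.0 is 30 mm), then the turn, a rotation vector about the world's x, y, z in units of 5 degrees (1.0 is 5 degrees). In form: [[tx, ty, tz, rx, ry, rz], ...]. A call has 1 to 5 rows; each row shifts and turns the commanded pose from where the row before left it; what a row does not reach is not made up. A row lasts 1/10 s, in which the tool goes at most 50 mm and 8.59 degrees, less where a joint would pass 70% of its speed; a pose out of reach is approached as far as the arm can. A call is refused whole if a number of a shift passes 1 or a number of a turn 1, either way. A call with a gripper value outside its range is refused whole. "fingers" is the closure, from -1 (fully open) to 1 (shut), set as the call begins (left out, the last holds). The fingers move at their own pace and stop on an object; "newtons" is the grip in N (left out, the last holds). Time passes only in rows, so rows that do not move let the fingers close. It gives the time, the measured TCP pose, the force, the opening and the grip force at its end, in the units of the state.
- observe(): the state, without advancing time (a new reading comes with each control period).
- camera(name): name is "side" or "top" or "wrist"; returns the picture (480x640x3 uint8, red, green, blue); there is no depth.
- camera_model(name): a dict with "K" (3x3 intrinsics, pixels), "extrinsics" (4x4, takes a point from world to camera coordinates). Camera axes: x right, y up, looking along -z (the intrinsics and any distortion apply to the point x, -y, -z); pixel columns grow to the right and rows downward; lengths in m; the calibration is good to about 2 mm. A picture is of the moment at which its call begins: read the wrist's pose just before it. camera_model takes no time and is no camera call; for the wrist camera it gives the pose at the moment of the call.
- hand_in(): hands the job in; it is judged then, once.
The state is a dict: "time": time; "qpos": joint angles; "qd": joint speeds; "tau": joint torques, N m; "eef_pos": TCP position; "orientation": TCP orientation; "force": force on the tool from outside, world axes, zero at the start; "moment": the same for the moment, N m; "finger_gap": finger opening in m; "grip_force": force on a finger pad.
Only numpy, scipy, OpenCV 4.12 (cv2) and the standard library are available. Lean on these libraries where they do the work, as an engineer would, in place of code of your own. Each camera call takes 0.05 s, during which the arm holds its last target. There are 200 camera calls.

TASK

After refilling, the lids of the four stationery jars were put back on the wrong jars, where they stand proud and do not close. Change them round, laying lids by on the free desk as you need, until each jar is closed by its own lid, its plug down inside the mouth and its plate flat on the rim. Leave the jars standing where they are, and leave the mug and the glass paperweight alone.

Things in the scene. Friction and masses are not known exactly. Their poses are not given: they have to be found in the camera images.
- jar_large: The larger round jar: white ceramic, 94 mm across, 85 mm tall, round mouth 82 mm across, wall 6 mm, open at the top (erasers inside, deep down). Origin: centre of its underside; z up; the rim lies 85 mm above the origin. Loose, 0.8 kg, stands on the desk.
- jar_small: The smaller round jar: white ceramic, 80 mm across, 85 mm tall, round mouth 68 mm across, wall 6 mm, open at the top (drawing pins inside, deep down). Origin: centre of its underside; z up; the rim lies 85 mm above the origin. Loose, 0.8 kg, stands on the desk.
- jar_short: The shorter oblong jar: white ceramic box, 126 x 60 mm, 65 mm tall, mouth 114 x 48 mm, wall 6 mm, open at the top (note cards inside, deep down). Origin: centre of its underside; x along its length, y across, z up; the rim lies 65 mm above the origin. Loose, 0.8 kg, stands on the desk.
- jar_long: The longer, narrower oblong jar: white ceramic box, 182 x 52 mm, 65 mm tall, mouth 170 x 40 mm, wall 6 mm, open at the top (pencils inside, deep down). Origin: centre of its underside; x along its length, y across, z up; the rim lies 65 mm above the origin. Loose, 0.8 kg, stands on the desk.
- lid_large: Round light-wood lid, plate 96 mm across, round plug 72 mm across below; turned knob 26 mm across (18 mm neck under it). Origin: centre of the plug's bottom; from there plug 9 mm, plate to 17, pull to 41 mm up; z up. ~80 g. Fits only jar_large (play 5 mm each side; home, the plate rests on the rim, origin 9 mm below it); at the start it stands proud on another jar's rim. Any yaw.
- lid_small: Round light-wood lid, plate 82 mm across, round plug 58 mm across below; turned knob 26 mm across (18 mm neck under it). Origin: centre of the plug's bottom; from there plug 9 mm, plate to 17, pull to 41 mm up; z up. ~80 g. Fits only jar_small (play 5 mm each side; home, the plate rests on the rim, origin 9 mm below it); at the start it stands proud on another jar's rim. Any yaw.
- lid_short: Oblong light-wood lid, plate 128 x 62 mm, plug 104 x 38 mm below; bar pull 50 mm long (along x), 14 thick. x along its length; half turns alike. Origin: centre of the plug's bottom; from there plug 9 mm, plate to 17, pull to 41 mm up; z up. ~80 g. Fits only jar_short (play 5 mm each side; home, the plate rests on the rim, origin 9 mm below it); at the start it stands proud on another jar's rim.
- lid_long: Oblong light-wood lid, plate 184 x 54 mm, plug 160 x 30 mm below; bar pull 50 mm long (along x), 14 thick. x along its length; half turns alike. Origin: centre of the plug's bottom; from there plug 9 mm, plate to 17, pull to 41 mm up; z up. ~80 g. Fits only jar_long (play 5 mm each side; home, the plate rests on the rim, origin 9 mm below it); at the start it stands proud on another jar's rim.
- mug: Bystander: striped mug, 86 mm wide, 90 mm tall, handle to one side (120 mm over it), behind the jars at the left. Origin: centre of its underside. Leave it alone.
- paperweight: Bystander: round dark-green glass paperweight, 72 mm across, 49 mm tall, behind the jars at the right. Origin: centre of its underside. Leave it alone. (Desk nearest the robot, x 0.39 to 0.50, y -0.19 to 0.06, is free at every start, for laying a lid by; calculator left of it, pen right of it.)
Things that resemble listed ones, but are neither listed nor needed, are in the scene too. Leave any orange or pink look-alike of the jar_large alone.

How it is judged (in metres and radians):
At the end, for the whole second after the job is handed in: Each of the four lids is home on its own jar: centred within 10 mm, its plate on the rim within 3 mm of height, level within 0.06 rad and at rest. The jars stand upright within 40 mm of where they stood, and the mug and the paperweight within 30 mm (horizontal distance between lid_large and jar_large below 0.01 m and z of lid_large in the frame of jar_large between 0.073 and 0.079 m and angle between each of lid_large, lid_small, lid_short, lid_long's own z axis and vertical below 0.06 rad and linear speed of each of lid_large, jar_large, lid_small, jar_small, lid_short, jar_short, lid_long, jar_long below 0.02 m/s and angle between each of jar_large, jar_small, jar_short, jar_long's own z axis and vertical below 0.05 rad and distance of each of jar_large, jar_small, jar_short, jar_long from where it was at the start of the episode below 0.04 m and horizontal distance between lid_small and jar_small below 0.01 m and z of lid_small in the frame of jar_small between 0.073 and 0.079 m and horizontal distance between lid_short and jar_short below 0.01 m and z of lid_short in the frame of jar_short between 0.053 and 0.059 m and horizontal distance between lid_long and jar_long below 0.01 m and z of lid_long in the frame of jar_long between 0.053 and 0.059 m and distance of each of mug, paperweight from where it was at the start of the episode below 0.03 m); the robot touches nothing.
It fails at once if a jar is pushed more than 50 mm from its place or tipped over (distance of any of jar_large, jar_small, jar_short, jar_long from where it was at the start of the episode above 0.05 m or angle between any of jar_large, jar_small, jar_short, jar_long's own z axis and vertical above 0.35 rad).
It fails at once if the mug or the paperweight is shifted by more than 30 mm (distance of any of mug, paperweight from where it was at the start of the episode above 0.03 m).
It also fails if it takes over 131 s, if anything falls off the work surface, if the arm or the gripper's body presses on something with over 40 N, if the wrist force passes 120 N, or if a joint passes its speed limit or range.

## Working session

There is one attempt and no reset: what is moved stays moved. The work goes in short steps, Python scripts to look and compute and a tool call to move; the robot and the scene stay as the last step left them, time stands still between calls to the robot, and variables do not carry over. Pictures are saved under pics/ and viewed, at most 14 in all, crops included, and the job is handed in when it is done.

Besides the shell and the picture viewer there is one more tool, called as name([rows], argument=value, ...), one row to a line, values as JSON. move_arm: Moves the arm, as the interface text tells. Its arguments: {"type":"object","properties":{"series":{"type":"array"},"fingers":{"type":"number"},"newtons":{"type":"number"}},"required":["series"]}

```bash
ls; mkdir -p pics; python3 - <<'E'
from station import *
import cv2
for n in ["top","side"]:
    im=camera(n); cv2.imwrite(f"pics/{n}0.png",im[:,:,::-1]); m=camera_model(n); print(n,m)
print(observe())
E
```

```text
pics
top {'K': array([[539.19730835,   0.        , 319.67787459],
       [  0.        , 539.19730835, 230.96665207],
       [  0.        ,   0.        ,   1.        ]]), 'extrinsics': array([[ 5.38853328e-03, -9.99948457e-01, -8.60505160e-03,
        -8.51410324e-04],
       [ 9.97185171e-01,  4.72970274e-03,  7.48288966e-02,
        -5.12602702e-01],
       [-7.47843404e-02, -8.98404785e-03,  9.97159260e-01,
        -1.53455919e+00],
       [ 0.00000000e+00,  0.00000000e+00,  0.00000000e+00,
         1.00000000e+00]])}
side {'K': array([[464.01042664,   0.        , 324.20945101],
       [  0.        , 464.01042664, 236.30908417],
       [  0.        ,   0.        ,   1.        ]]), 'extrinsics': array([[ 0.9941441 , -0.10679746,  0.01648646, -0.50131059],
       [ 0.05739083,  0.65106861,  0.75684606, -0.09332498],
       [-0.09156305, -0.75146788,  0.65338521, -1.38723313],
       [ 0.        ,  0.        ,  0.        ,  1.        ]])}
{'time': 0.1, 'qpos': array([-6.37121110e+01,  1.38261803e+01,  2.20888178e-01,  7.65017531e+01,
       -1.20143259e-03,  9.00000373e+01]), 'qd': array([ 0.04342927, -0.07865863,  0.12798476, -0.0439838 , -0.08243979,
        0.04606385]), 'tau': array([-1.75088599e-04, -3.73139012e+01,  2.53009844e+01,  1.08863041e-02,
        8.50664350e-06, -1.79834132e-05]), 'eef_pos': array([ 0.22118255, -0.44778151,  0.23051318]), 'orientation': array([-1.79892955e+02,  1.20150015e-03,  2.62878540e+01]), 'force': array([ 0.86904384,  0.50469062, -0.0196996 ]), 'moment': array([ 0.03476556, -0.01428822, -0.01808347]), 'grip_force': 0.0, 'finger_gap': 0.08503034737936323}
```

View pics/top0.png

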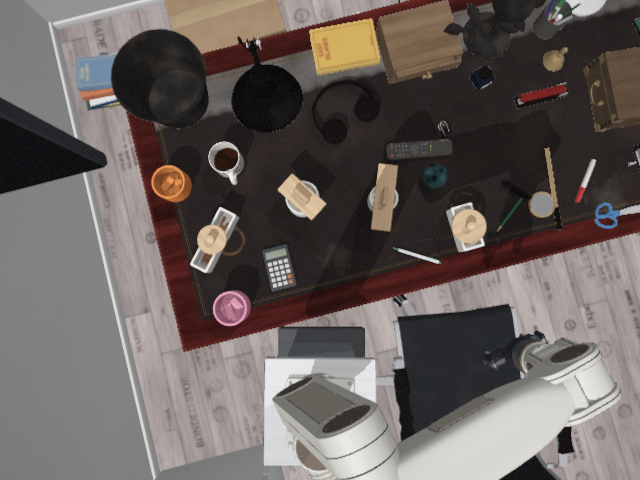

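View pics/side0.png

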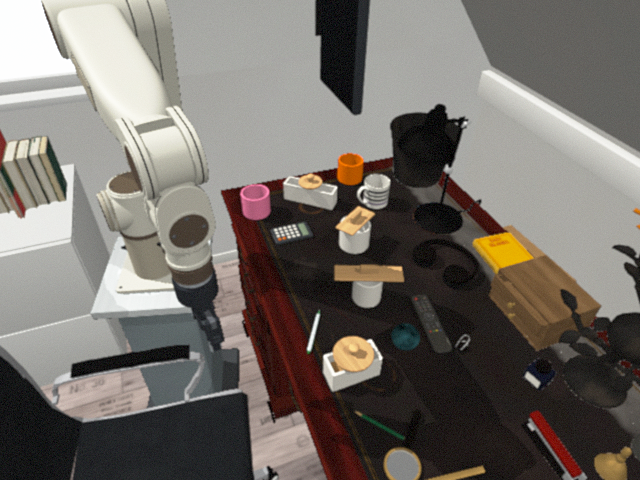

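Left to right in the top view: jar_long (214,240) carrying a round lid, a round jar (302,200) with an oblong lid, a round jar (383,198) with the long lid, and jar_short (467,227) with a round lid. I'll zoom in and measure next.

```bash
cat > h.py <<'E'
import numpy as np, cv2
from station import *
def proj(m,P):
    P=np.atleast_2d(P); c=(m["extrinsics"]@np.c_[P,np.ones(len(P))].T)[:3]
    u=m["K"]@np.array([c[0],-c[1],-c[2]]); return (u[:2]/u[2]).T
def back(m,uv,z):
    uv=np.atleast_2d(uv).astype(float); E=m["extrinsics"]; R=E[:3,:3]; C=-R.T@E[:3,3]
    d=np.linalg.inv(m["K"])@np.c_[uv,np.ones(len(uv))].T; d=R.T@np.array([d[0],-d[1],-d[2]])
    return (C[:,None]+d*((z-C[2])/d[2])).T
E
python3 - <<'E'
from h import *
im=cv2.imread("pics/top0.png"); m=camera_model("top")
c=cv2.resize(im[150:280,180:500],None,fx=2.5,fy=2.5,interpolation=cv2.INTER_CUBIC); cv2.imwrite("pics/crop1.png",c)
hsv=cv2.cvtColor(im,cv2.COLOR_BGR2HSV)
wood=cv2.inRange(hsv,(8,50,120),(25,170,255)); white=cv2.inRange(hsv,(0,0,120),(180,45,255))
for nm,mk,z in(("wood",wood,.095),("white",white,.07)):
    mk=mk.copy(); mk[:150]=0; mk[280:]=0; mk[:,:185]=0; mk[:,500:]=0
    n,l,s,ce=cv2.connectedComponentsWithStats(mk)
    for i in range(1,n):
        if s[i,4]>60:
            ys,xs=np.where(l==i); P=back(m,np.c_[xs,ys],z)[:,:2]
            r=cv2.minAreaRect((P*1000).astype(np.float32)); print(nm,s[i,:5],ce[i].round(1),np.round(r[0],1),np.round(r[1],1),round(r[2],1))
E
```

```text
wood [ 371  163   27   68 1274] [384.  196.7] [ 602.6 -175.3] [ 53.8 183.8] 83.2
wood [ 278  174   48   46 1050] [301.3 196.4] [602.5  52.1] [128.9  63.2] 49.1
wood [452 209  35  36 965] [468.5 225.6] [ 523.3 -406.2] [93.4 95.3] 14.3
wood [197 223  31  33 729] [211.8 238.7] [484.2 297.6] [80.6 89.2] 87.5
white [208 150  32  35 303] [225.3 167.8] [688.3 273.4] [96.9 88.2] 0.2
white [301 180  18  16  82] [310.7 186.2] [635.3  26.7] [63.9 16.2] 48.9
white [369 187   7  20  81] [371.8 196.4] [ 606.9 -143. ] [14.4 54.2] 83.2
white [285 197  22  20 146] [294.1 208.8] [570.4  75.3] [79.6 19. ] 48.8
white [446 202  27  25 206] [456.9 210.5] [ 567.4 -383.2] [40.5 85.6] 40.6
white [211 207  28  33 368] [225.1 219.7] [531.5 271.4] [62.9 72.2] 63.2
white [453 234  32  18 235] [467.9 244.8] [ 475.  -410.9] [88.  45.7] 84.3
white [190 247  32  26 343] [203.7 261.1] [432.6 320.3] [63.9 72.8] 64.3
white [265 248  21  12 146] [275.2 253.7] [445.2 124.4] [19.6 57.2] 14.3
white [398 248  42  16 158] [418.6 255.7] [ 441.5 -272.6] [117.9  10.2] 73.1
white [267 258  24  22 290] [278.8 268.9] [399.9 112.7] [56.5 58.6] 14.3
white [462 269  38  11 243] [485.6 275.6] [ 391.7 -443.8] [ 27.5 102.6] 0.3
```

View pics/crop1.png

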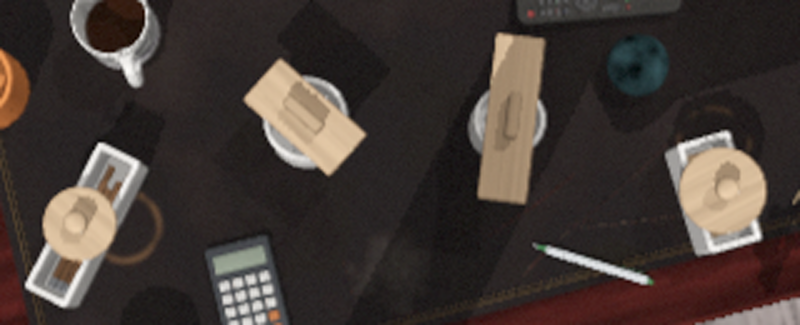

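```bash
cat > fit.py <<'E'
from h import *
from scipy.optimize import minimize
S=4
D=dict(jar_large=("c",94,85),jar_small=("c",80,85),jar_short=("r",126,60,65),jar_long=("r",182,52,65),
 lid_large=("c",96),lid_small=("c",82),lid_short=("r",128,62),lid_long=("r",184,54))
def outline(kind,a,b,p,z):
    if kind=="c":
        t=np.linspace(0,2*np.pi,48,endpoint=False); q=np.c_[np.cos(t),np.sin(t)]*a/2000
    else: q=np.array([[1,1],[-1,1],[-1,-1],[1,-1]])*[a/2000,b/2000]
    c,s=np.cos(p[2]),np.sin(p[2]); q=q@np.array([[c,s],[-s,c]])+p[:2]
    return np.c_[q,np.full(len(q),z)]
def poly(m,P,roi,hull=True):
    u=((proj(m,P)-roi[:2]+.5)*S-.5)
    u=cv2.convexHull(u.astype(np.float32)) if hull else u
    k=np.zeros((roi[3]*S,roi[2]*S),np.uint8); cv2.fillPoly(k,[np.round(u*16).astype(np.int32).reshape(-1,1,2)],1,shift=4); return k
def jarpoly(m,n,p,roi):
    d=D[n]; k=d[0]; a=d[1]; b=d[2] if k=="r" else 0; h=d[-1]/1000
    return poly(m,np.r_[outline(k,a,b,p,0),outline(k,a,b,p,h)],roi), poly(m,outline(k,a-12,b-12,p,h),roi)
def lidpoly(m,n,p,z0,roi):
    d=D[n]; k=d[0]; a=d[1]; b=d[2] if k=="r" else 0
    o=poly(m,np.r_[outline(k,a,b,p,z0+.009),outline(k,a,b,p,z0+.017)],roi)
    kn=poly(m,np.r_[outline("c",26,0,p,z0+.03),outline("c",26,0,p,z0+.041)] if k=="c" else np.r_[outline("r",50,14,p,z0+.017),outline("r",50,14,p,z0+.041)],roi)
    return o|kn
def masks(im,roi):
    x,y,w,h=roi; hsv=cv2.cvtColor(cv2.resize(im[y:y+h,x:x+w],None,fx=S,fy=S,interpolation=cv2.INTER_LINEAR),cv2.COLOR_BGR2HSV)
    wood=cv2.inRange(hsv,(8,60,70),(28,190,255))>0; white=(cv2.inRange(hsv,(0,0,85),(180,59,255))>0)&~wood
    return wood,white
def roi_of(m,p,r=.13):
    g=proj(m,np.array([[p[0]+i*r,p[1]+j*r,z] for i in(-1,1) for j in(-1,1) for z in(0,.1)]))
    a=np.maximum(np.floor(g.min(0)),0).astype(int); b=np.minimum(g.max(0),[640,480]).astype(int); return [a[0],a[1],b[0]-a[0],b[1]-a[1]]
E
cat > f1.py <<'E'
from fit import *
r=np.radians
Q=[("jar_long","lid_small",[.482,.296,r(-26),.484,.298,0]),("jar_large","lid_short",[.603,.051,0,.603,.052,r(49)]),
("jar_small","lid_long",[.603,-.172,0,.603,-.175,r(-6.8)]),("jar_short","lid_large",[.522,-.397,r(17),.523,-.406,0])]
for views in (["top","side"],["top"],["side"]):
  for j,l,p0 in Q:
    V=[]
    for n in views:
        m=camera_model(n); roi=roi_of(m,p0); V.append((m,roi,*masks(cv2.imread(f"pics/{n}0.png"),roi)))
    z0=D[j][-1]/1000; sc=np.array([.004,.004,.06]*2)
    def cost(q):
        p=np.array(p0)+q*sc; c=0
        for m,roi,wood,white in V:
            L=lidpoly(m,l,p[3:],z0,roi)>0; J,M=[a>0 for a in jarpoly(m,j,p[:3],roi)]
            near=cv2.dilate((L|J).astype(np.uint8),np.ones((25,25)))>0
            ring=J&~L&~M
            c+=(L&~wood).sum()+(wood&~L&~M&near).sum()+(ring&~white).sum()+(white&near&~J&~L).sum()
        return c/S/S
    b=min((minimize(cost,s,method="Nelder-Mead",options=dict(initial_simplex=s+np.r_[[np.zeros(6)],np.eye(6)*k],maxiter=400,xatol=.02,fatol=.2)) for s,k in((np.zeros(6),1),(np.zeros(6),-1))),key=lambda b:b.fun)
    p=np.array(p0)+b.x*sc; p[[2,5]]=np.degrees(p[[2,5]]); print(views,j,l,p.round(4),round(b.fun,1))
    if len(views)==2: 
        for n,(m,roi,wood,white) in zip(views,V):
            q=np.array(p0)+b.x*sc; o=np.dstack([white*255,wood*255,0*wood]).astype(np.uint8)
            for k in (lidpoly(m,l,q[3:],z0,roi),*jarpoly(m,j,q[:3],roi)): cv2.drawContours(o,cv2.findContours(k,0,1)[0],-1,(0,0,255),1)
            cv2.imwrite(f"pics/o_{n}_{j}.png",o)
    
T=[cv2.resize(cv2.imread(f"pics/o_{n}_{q[0]}.png"),(200,200)) for n in("top","side") for q in Q]
cv2.imwrite("pics/over.png",np.vstack([np.hstack(T[:4]),np.hstack(T[4:])]))
E
time python3 f1.py
```

```text
['top', 'side'] jar_long lid_small [  0.4855   0.3009 -26.174    0.4856   0.3017  -6.3302] 281.8
['top', 'side'] jar_large lid_short [ 0.6029  0.0531 -3.508   0.6019  0.0518 48.6621] 184.1
['top', 'side'] jar_small lid_long [ 0.6035 -0.1761  2.9059  0.6019 -0.1749 -6.5238] 136.3
['top', 'side'] jar_short lid_large [ 0.5247 -0.4112 16.1405  0.5257 -0.4092  8.4152] 219.4
['top'] jar_long lid_small [  0.4839   0.3019 -26.3091   0.4858   0.3013  -2.1244] 93.9
['top'] jar_large lid_short [ 0.6022  0.0515 -1.7478  0.6028  0.0517 48.9948] 81.4
['top'] jar_small lid_long [ 0.6032 -0.1761  4.4399  0.6012 -0.1752 -6.68  ] 52.4
['top'] jar_short lid_large [ 0.5245 -0.4104 16.7411  0.5258 -0.4116  6.1879] 82.6
['side'] jar_long lid_small [  0.4854   0.2994 -26.1951   0.4874   0.3017  -9.423 ] 174.3
['side'] jar_large lid_short [ 0.6035  0.0542 -3.7968  0.6024  0.054  47.7935] 84.2
['side'] jar_small lid_long [ 0.6046 -0.1722  1.007   0.6024 -0.1747 -6.584 ] 44.9
['side'] jar_short lid_large [ 0.5247 -0.4116 16.3169  0.526  -0.4088 13.5488] 86.9
real	0m15.837s
user	0m15.375s
sys	0m0.544s
```

View pics/over.png

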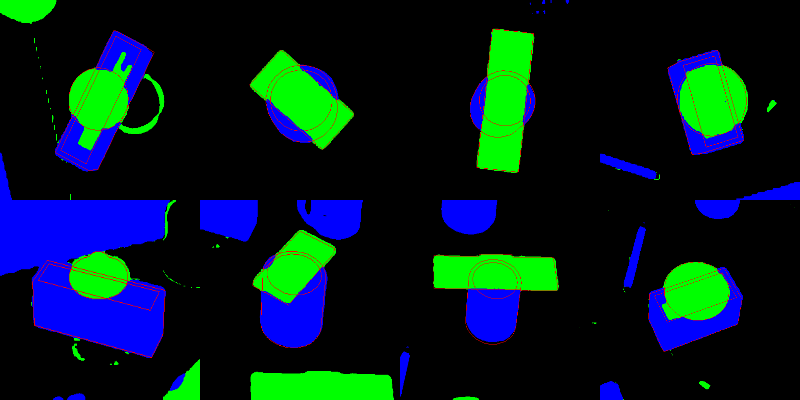

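Overlays fit well (model outlines match the masks in all eight tiles; the two views agree within about 3 mm). The swaps are large↔short and small↔long. I'll begin with lid_large.

move_arm([
  [0.9,0.12,0,0,0,0],
  [0.9,0.12,0,0,0,0],
  [0.9,0.12,0,0,0,0],
  [0.9,0.12,0,0,0,0],
  [0.9,0.12,0,0,0,0],
], fingers=-1, newtons=40)

```text
time: 0.6
eef_pos: [0.3572, -0.4298, 0.2307]
orientation: [-179.9, 0.0, 26.3]
force: [-0.1, -0.3, 0.4]
finger_gap: 0.0852
grip_force: 0.0
```

move_arm([
  [0.9,0.12,0,0,0,0],
  [0.9,0.12,0,0,0,0],
  [0.9,0.12,0,0,0,0],
  [0.9,0.12,0,0,0,0],
  [0.9,0.12,0,0,0,0],
])

```text
time: 1.1
eef_pos: [0.4923, -0.4118, 0.2305]
orientation: [-179.9, 0.0, 26.3]
force: [-1.1, -0.6, -0.1]
finger_gap: 0.0857
grip_force: 0.0
```

move_arm([
  [0.9,0.08,0,0,0,0],
  [0.25,0,0,0,0,0],
  [0,0,0,0,0,0],
  [0,0,0,0,0,0],
])

```text
time: 1.5
eef_pos: [0.525, -0.41, 0.2308]
orientation: [-179.9, 0.1, 26.3]
force: [-0.1, 0.3, -0.1]
finger_gap: 0.0856
grip_force: 0.0
```

```bash
python3 - <<'E'
from h import *
s=observe(); m=camera_model("wrist"); im=camera("wrist"); cv2.imwrite("pics/w1.png",im[:,:,::-1])
print(s["time"],s["eef_pos"],s["orientation"],s["force"])
E=m["extrinsics"];R=E[:3,:3]
print(m["K"][0,0],-R.T@E[:3,3],R[2]); print(proj(m,[[.5257,-.4095,.106],[.5257,-.4095,.082],s["eef_pos"]]))
E
```

```text
1.5 [ 0.52496004 -0.40997175  0.23080513] [-1.79930541e+02  6.31717196e-02  2.62606778e+01] [-0.14089945  0.29452313 -0.14177506]
346.5836603385328 [ 0.58488595 -0.38067359  0.37392717] [0.23876151 0.11809814 0.9638702 ]
[[323.13973353 231.04889231]
 [323.17645522 224.40629491]
 [322.98555536 299.24320562]]
```

View pics/w1.png

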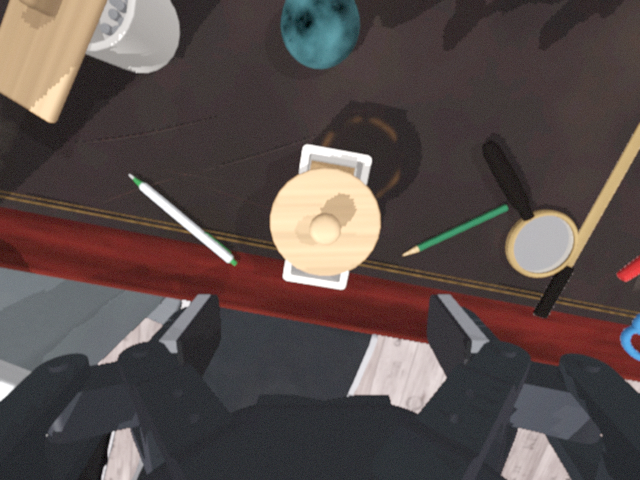

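The wrist picture shows lid_large's knob at (325,230), where (323,231) was predicted, so the fit holds to about 1.5 mm. I'll descend and grip.

move_arm([
  [0,0,-0.9,0,0,0],
  [0,0,-0.9,0,0,0],
  [0,0,-0.9,0,0,0],
  [0,0,-0.9,0,0,0],
  [0,0,-0.9,0,0,0],
])

```text
time: 2.05
eef_pos: [0.5245, -0.4105, 0.0961]
orientation: [180.0, -0.0, 26.2]
force: [-0.5, 0.7, 0.4]
finger_gap: 0.0853
grip_force: 0.0
```

move_arm([
  [0,0,-0.33,0,0,0],
  [0,0,0,0,0,0],
  [0,0,0,0,0,0],
])

```text
time: 2.35
eef_pos: [0.526, -0.4107, 0.0879]
orientation: [179.9, -0.0, 26.2]
force: [-0.2, -0.9, 0.1]
finger_gap: 0.0856
grip_force: 0.0
```

move_arm([
  [0,0,0,0,0,0],
  [0,0,0,0,0,0],
  [0,0,0,0,0,0],
  [0,0,0,0,0,0],
  [0,0,0,0,0,0],
], fingers=1)

```text
time: 2.85
eef_pos: [0.5263, -0.4101, 0.0872]
orientation: [179.9, -0.0, 26.3]
force: [-0.1, 0.3, 3.7]
finger_gap: 0.0239
grip_force: 39.2
```

move_arm([
  [0,0,0,0,0,0],
  [0,0,0,0,0,0],
  [0,0,0,0,0,0],
  [0,0,0,0,0,0],
  [0,0,0,0,0,0],
])

```text
time: 3.35
eef_pos: [0.5263, -0.4101, 0.0871]
orientation: [179.9, -0.0, 26.3]
force: [-0.3, 1.3, 5.8]
finger_gap: 0.0233
grip_force: 39.4
```

move_arm([
  [0,0,0.3,0,0,0],
  [0,0,0.6,0,0,0],
  [0,0,0.9,0,0,0],
  [0,0,0.9,0,0,0],
  [0,0,0.9,0,0,0],
])

```text
time: 3.85
eef_pos: [0.5254, -0.4095, 0.1947]
orientation: [-179.9, 0.1, 26.3]
force: [-0.4, -0.4, 0.2]
finger_gap: 0.0236
grip_force: 39.4
```

```bash
python3 - <<'E'
from h import *
s=observe(); im=camera("wrist"); cv2.imwrite("pics/w2.png",im[:,:,::-1])
print(s["eef_pos"],s["finger_gap"],s["grip_force"],s["force"])
E
```

```text
[ 0.52542495 -0.40948124  0.19470415] 0.023556119071006226 39.43885229062289 [-0.38182249 -0.39701886  0.15210533]
```

View pics/w2.png

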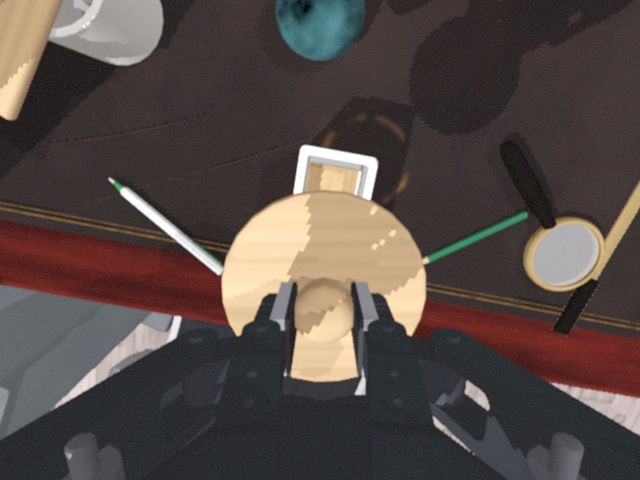

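The lid is held level and centred between the pads (knob at about (322,310)). I'll carry it to the free desk.

move_arm([
  [-0.22,0.9,0,0,0,0],
  [-0.22,0.9,0,0,0,0],
  [-0.22,0.9,0,0,0,0],
  [-0.22,0.9,0,0,0,0],
  [-0.22,0.9,0,0,0,0],
])

```text
time: 4.4
eef_pos: [0.4921, -0.2737, 0.1937]
orientation: [-179.9, 0.0, 26.3]
force: [0.6, 0.8, -0.5]
finger_gap: 0.0234
grip_force: 39.5
```

move_arm([
  [-0.22,0.9,0,0,0,0],
  [-0.22,0.9,0,0,0,0],
  [-0.22,0.9,0,0,0,0],
  [-0.22,0.9,0,0,0,0],
  [-0.22,0.9,0,0,0,0],
])

```text
time: 4.9
eef_pos: [0.4591, -0.1387, 0.194]
orientation: [-180.0, 0.0, 26.3]
force: [0.9, 0.6, -0.1]
finger_gap: 0.0234
grip_force: 39.5
```

move_arm([
  [-0.22,0.9,0,0,0,0],
  [-0.22,0.9,0,0,0,0],
  [0,0.2,0,0,0,0],
  [0,0,0,0,0,0],
  [0,0,-0.8,0,0,0],
])

```text
time: 5.4
eef_pos: [0.4498, -0.081, 0.1729]
orientation: [179.7, -0.3, 26.3]
force: [1.2, -0.5, -1.3]
finger_gap: 0.0235
grip_force: 39.6
```

move_arm([
  [0,0,-0.9,0,0,0],
  [0,0,-0.9,0,0,0],
  [0,0,-0.9,0,0,0],
  [0,0,-0.8,0,0,0],
  [0,0,-0.6,0,0,0],
])

```text
time: 5.9
eef_pos: [0.4463, -0.0811, 0.0456]
orientation: [-180.0, 0.1, 26.2]
force: [-0.5, 0.6, -0.8]
finger_gap: 0.0235
grip_force: 39.6
```

move_arm([
  [0,0,-0.3,0,0,0],
  [0,0,-0.2,0,0,0],
  [0,0,-0.15,0,0,0],
  [0,0,0,0,0,0],
  [0,0,0,0,0,0],
])

```text
time: 6.4
eef_pos: [0.4474, -0.0801, 0.0285]
orientation: [180.0, -0.1, 26.3]
force: [0.7, -0.2, -0.7]
finger_gap: 0.0235
grip_force: 39.6
```

move_arm([
  [0,0,-0.1,0,0,0],
  [0,0,-0.1,0,0,0],
  [0,0,0,0,0,0],
  [0,0,0,0,0,0],
])

```text
time: 6.8
eef_pos: [0.4471, -0.0799, 0.0221]
orientation: [180.0, -0.0, 26.3]
force: [1.1, -0.2, 0.4]
finger_gap: 0.0235
grip_force: 39.7
```

move_arm([
  [0,0,0,0,0,0],
  [0,0,0,0,0,0],
  [0,0,0,0,0,0],
  [0,0,0,0,0,0],
  [0,0,0,0,0,0],
], fingers=-1)

```text
time: 7.3
eef_pos: [0.4467, -0.0799, 0.0219]
orientation: [-180.0, 0.0, 26.3]
force: [-0.5, -0.7, -0.2]
finger_gap: 0.0852
grip_force: 0.0
```

move_arm([
  [0,0,0.8,0,0,0],
  [0,0,0.9,0,0,0],
  [0,0,0.9,0,0,0],
  [0,0,0.9,0,0,0],
  [0,0,0.9,0,0,0],
])

```text
time: 7.8
eef_pos: [0.4465, -0.0799, 0.155]
orientation: [-180.0, 0.0, 26.3]
force: [0.3, -0.3, 0.0]
finger_gap: 0.085
grip_force: 0.0
```

move_arm([
  [0.86,0.73,0.5,0,0,0.75],
  [0.86,0.73,0.5,0,0,0.75],
  [0.86,0.73,0.5,0,0,0.75],
  [0.86,0.73,0.5,0,0,0.75],
  [0.86,0.73,0.5,0,0,0.75],
])

```text
time: 8.3
eef_pos: [0.5765, 0.0305, 0.2295]
orientation: [180.0, 0.0, 45.2]
force: [1.9, 0.3, -0.3]
finger_gap: 0.085
grip_force: 0.0
```

move_arm([
  [0.86,0.73,0.2,0,0,0.75],
  [0,0,0,0,0,0],
  [0,0,0,0,0,0],
])

```text
time: 8.6
eef_pos: [0.6014, 0.052, 0.234]
orientation: [-179.9, 0.1, 48.8]
force: [-0.8, -0.5, 0.4]
finger_gap: 0.0853
grip_force: 0.0
```

```bash
cat > wf.py <<'E'
# usage: wf.py tag (lid|jar) name x y yawdeg z0 : fit one thing in the wrist picture; saves overlay
from fit import *; import sys
tag,kind,name=sys.argv[1:4]; p0=np.array([float(a) for a in sys.argv[4:7]]); p0[2]=np.radians(p0[2]); z0=float(sys.argv[7])
s=observe(); m=camera_model("wrist"); im=camera("wrist")[:,:,::-1].copy(); cv2.imwrite(f"pics/{tag}.png",im)
import fit; fit.S=2
roi=[0,0,640,480]; wood,white=masks(im,roi); sc=np.array([.005,.005,.06])
def parts(p):
    if kind=="lid": return lidpoly(m,name,p,z0,roi)>0,None
    J,M=[a>0 for a in jarpoly(m,name,p,roi)]; d=D[name]; k=d[0]; b=d[2] if k=="r" else 0
    return poly(m,outline(k,d[1],b,p,d[-1]/1000),roi)>0,M
def cost(q):
    L,M=parts(p0+q*sc)
    if kind=="lid":
        near=cv2.dilate(L.astype(np.uint8),np.ones((31,31)))>0; return (L&~wood).sum()+(wood&near&~L).sum()
    ring=L&~M
    if k_r:=0: pass
    return (ring&~bright).sum()+(M&bright).sum()
g=cv2.cvtColor(cv2.resize(im,None,fx=2,fy=2),cv2.COLOR_BGR2HSV); bright=white&(g[:,:,2]>185)
b=min((minimize(cost,np.zeros(3),method="Nelder-Mead",options=dict(initial_simplex=np.r_[[np.zeros(3)],np.eye(3)*k],xatol=.01,fatol=1)) for k in(1,-1)),key=lambda b:b.fun)
p=p0+b.x*sc; L,M=parts(p)
for k in (L,M):
    if k is not None: cv2.drawContours(im,[c//2 for c in cv2.findContours(k.astype(np.uint8),0,1)[0]],-1,(0,0,255),1)
cv2.imwrite(f"pics/{tag}o.png",im)
print("fit",p[:2].round(4),np.degrees(p[2]).round(2),"cost/area",round(b.fun/L.sum(),3),"tcp",s["eef_pos"].round(4),s["orientation"].round(2),"gap",round(s["finger_gap"],4))
E
sed -i '/k_r:=0/d' wf.py
python3 wf.py w3 lid lid_short .602 .052 48.7 .085
```

```text
fit [0.604  0.0525] 48.63 cost/area 0.023 tcp [0.6014 0.052  0.234 ] [-1.7995e+02  8.0000e-02  4.8820e+01] gap 0.0853
```

View pics/w3o.png

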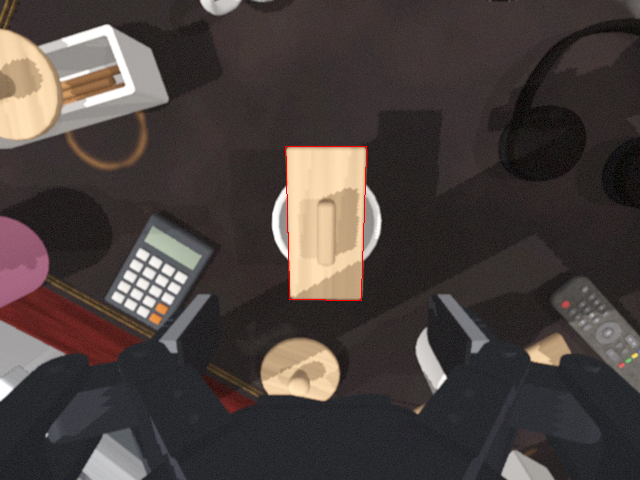

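The outline fits lid_short, with the jar rim visible beneath it (centre about (327,222)) and lid_large on the desk at (300,372). Next I grasp the bar.

move_arm([
  [0.05,0,-0.9,0,0,0],
  [0,0,-0.9,0,0,0],
  [0,0,-0.9,0,0,0],
  [0,0,-0.9,0,0,0],
  [0,0,-0.6,0,0,0],
])

```text
time: 9.15
eef_pos: [0.6005, 0.0501, 0.1067]
orientation: [-179.9, 0.2, 48.7]
force: [-0.1, -0.3, -0.4]
finger_gap: 0.0852
grip_force: 0.0
```

move_arm([
  [0,0,0,0,0,0],
  [0,0,0,0,0,0],
])

```text
time: 9.35
eef_pos: [0.6023, 0.0507, 0.1092]
orientation: [-180.0, 0.0, 48.7]
force: [0.9, 0.4, 0.5]
finger_gap: 0.0856
grip_force: 0.0
```

move_arm([
  [0,0,0,0,0,0],
  [0,0,0,0,0,0],
  [0,0,0,0,0,0],
  [0,0,0,0,0,0],
  [0,0,0,0,0,0],
], fingers=1)

```text
time: 9.85
eef_pos: [0.6033, 0.0516, 0.1093]
orientation: [180.0, -0.0, 48.8]
force: [-2.8, -1.1, 10.8]
finger_gap: 0.0128
grip_force: 42.7
```

move_arm([
  [0,0,0,0,0,0],
  [0,0,0,0,0,0],
  [0,0,0.3,0,0,0],
  [0,0,0.6,0,0,0],
  [0,0,0.9,0,0,0],
])

```text
time: 10.35
eef_pos: [0.6013, 0.0514, 0.1617]
orientation: [-179.8, 0.2, 48.8]
force: [1.2, 0.3, -0.9]
finger_gap: 0.0129
grip_force: 40.6
```

move_arm([
  [0,0,0.9,0,0,0],
  [0,0,0.9,0,0,0],
  [0,0,0.4,0,0,0],
  [0,0,0,0,0,0],
  [0,0,0,0,0,0],
])

```text
time: 10.85
eef_pos: [0.6025, 0.0515, 0.2278]
orientation: [-179.9, 0.1, 48.8]
force: [-0.0, 0.0, -1.6]
finger_gap: 0.0127
grip_force: 40.6
```

```bash
python3 wf.py w4 jar jar_large .603 .0525 0 0
```

```text
fit [ 0.436  -0.2408] 138.88 cost/area nan tcp [0.6025 0.0515 0.2278] [-1.7993e+02  6.0000e-02  4.8790e+01] gap 0.0127wf.py:23: RuntimeWarning: invalid value encountered in scalar divide
  print("fit",p[:2].round(4),np.degrees(p[2]).round(2),"cost/area",round(b.fun/L.sum(),3),"tcp",s["eef_pos"].round(4),s["orientation"].round(2),"gap",round(s["finger_gap"],4))
```

View pics/w4o.png

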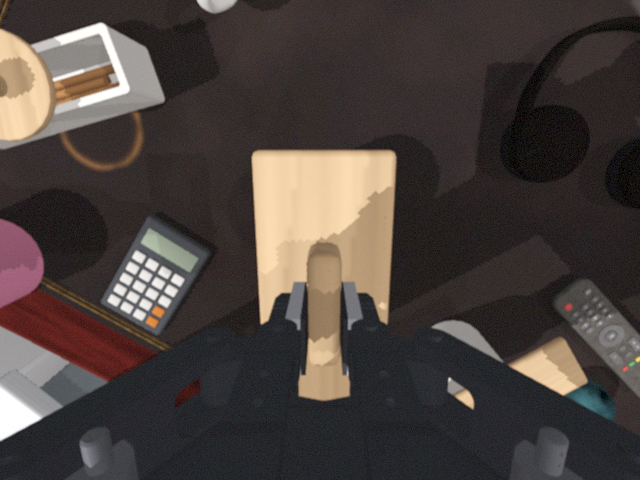

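Lid_short is held square (bar at (325,300)); it hides the jar beneath. I'll stop short of jar_short so the open jar can be seen ahead of the held lid.

move_arm([
  [-0.41,-0.93,0,0,0,-0.36],
  [-0.41,-0.93,0,0,0,-0.36],
  [-0.41,-0.93,0,0,0,-0.36],
  [-0.41,-0.93,0,0,0,-0.36],
  [-0.41,-0.93,0,0,0,-0.36],
])

```text
time: 11.4
eef_pos: [0.5398, -0.0888, 0.2268]
orientation: [-179.8, 0.1, 39.7]
force: [0.3, -0.9, -0.3]
finger_gap: 0.0129
grip_force: 40.6
```

move_arm([
  [-0.41,-0.93,0,0,0,-0.36],
  [-0.41,-0.93,0,0,0,-0.36],
  [-0.41,-0.93,0,0,0,-0.36],
  [-0.41,-0.93,0,0,0,-0.36],
  [-0.41,-0.93,0,0,0,-0.36],
])

```text
time: 11.9
eef_pos: [0.4784, -0.2281, 0.2269]
orientation: [-179.8, 0.1, 30.7]
force: [0.6, 0.0, -1.2]
finger_gap: 0.0129
grip_force: 40.6
```

move_arm([
  [-0.41,-0.93,0,0,0,-0.36],
  [-0.41,-0.93,0,0,0,-0.36],
  [-0.41,-0.93,0,0,0,-0.36],
  [-0.41,-0.93,0,0,0,-0.36],
  [-0.41,-0.93,0,0,0,-0.36],
])

```text
time: 12.4
eef_pos: [0.4171, -0.3674, 0.2269]
orientation: [-179.8, 0.1, 21.7]
force: [1.0, 0.5, -0.7]
finger_gap: 0.0129
grip_force: 40.6
```

move_arm([
  [-0.41,-0.93,0,0,0,-0.36],
  [-0.41,-0.93,0,0,0,-0.36],
  [-0.41,-0.93,0,0,0,-0.36],
  [0,0,0,0,0,0],
  [0,0,0,0,0,0],
])

```text
time: 12.9
eef_pos: [0.3806, -0.4504, 0.2268]
orientation: [-179.8, 0.1, 16.3]
force: [0.3, 0.7, -1.3]
finger_gap: 0.0128
grip_force: 40.6
```

```bash
python3 wf.py w5 jar jar_short .5247 -.411 16.3 0; python3 - <<'E'
from h import *
s=observe(); m=camera_model("wrist"); p=s["eef_pos"]; a=np.radians(s["orientation"][2]); e=np.array([np.cos(a),np.sin(a),0]); n=np.array([-e[1],e[0],0])
print("held plate far corners expected",proj(m,[p+e*.064+n*k*.031-[0,0,.005] for k in(1,-1)]).round(1))
E
```

```text
fit [ 0.5274 -0.4104] 16.44 cost/area 0.088 tcp [ 0.3806 -0.4504  0.2268] [-1.7978e+02  7.0000e-02  1.6310e+01] gap 0.0128
held plate far corners expected [[248.  152.1]
 [397.7 152.2]]
```

View pics/w5o.png

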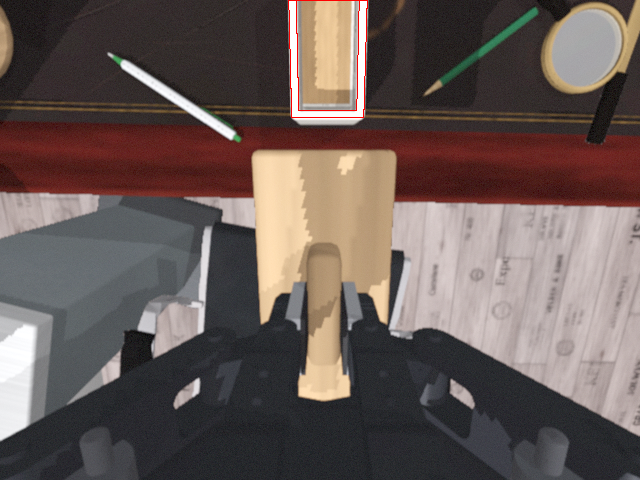

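Jar_short's rim is in view ahead (near edge at row 110, x 290–366), and the held lid's far corners are at (252,150) and (396,150), close to prediction. I'll move forward and lower.

move_arm([
  [0.97,0.26,0,0,0,0],
  [0.97,0.26,0,0,0,0],
  [0.97,0.26,0,0,0,0],
  [0.97,0.26,0,0,0,0],
  [0.95,0.26,0,0,0,0],
])

```text
time: 13.45
eef_pos: [0.5281, -0.4095, 0.2285]
orientation: [-179.9, 0.0, 16.5]
force: [-0.3, -1.0, -1.0]
finger_gap: 0.0131
grip_force: 40.6
```

move_arm([
  [0,0,-0.9,0,0,0],
  [0,0,-0.9,0,0,0],
  [0,0,-0.9,0,0,0],
  [0,0,-0.8,0,0,0],
  [0,0,-0.4,0,0,0],
])

```text
time: 13.95
eef_pos: [0.5257, -0.4089, 0.1086]
orientation: [-179.7, 0.2, 16.5]
force: [-0.2, 0.9, -1.8]
finger_gap: 0.0131
grip_force: 40.6
```

move_arm([
  [0,0,0,0,0,0],
  [0,0,0,0,0,0],
  [0,0,0,0,0,0],
])

```text
time: 14.25
eef_pos: [0.5276, -0.4122, 0.1139]
orientation: [179.8, -0.1, 16.4]
force: [1.2, -0.3, -1.3]
finger_gap: 0.013
grip_force: 40.6
```

move_arm([
  [-0.04,0,-0.2,0,0,0],
  [0,0,-0.2,0,0,0],
  [0,0,-0.2,0,0,0],
  [0,0,-0.15,0,0,0],
  [0,0,0,0,0,0],
])

```text
time: 14.75
eef_pos: [0.5246, -0.4112, 0.088]
orientation: [-179.9, 0.1, 16.4]
force: [0.0, -0.3, -1.2]
finger_gap: 0.0127
grip_force: 40.6
```

move_arm([
  [0,0,-0.1,0,0,0],
  [0,0,-0.1,0,0,0],
  [0,0,-0.1,0,0,0],
  [0,0,-0.05,0,0,0],
  [0,0,0,0,0,0],
])

```text
time: 15.25
eef_pos: [0.5256, -0.4119, 0.0804]
orientation: [179.9, -0.0, 16.4]
force: [-0.3, 1.8, 5.3]
finger_gap: 0.013
grip_force: 41.4
```

Contact came at the home height (0.080). I'll release, back off and check.

move_arm([
  [0,0,0,0,0,0],
  [0,0,0,0,0,0],
  [0,0,0,0,0,0],
  [0,0,0,0,0,0],
  [0,0,0,0,0,0],
], fingers=-1)

```text
time: 15.75
eef_pos: [0.5253, -0.4117, 0.0787]
orientation: [-180.0, 0.0, 16.4]
force: [0.3, -0.1, 0.4]
finger_gap: 0.0837
grip_force: 0.0
```

move_arm([
  [0,0,0.8,0,0,0],
  [0,0,0.9,0,0,0],
  [0,0,0.9,0,0,0],
  [0,0,0.9,0,0,0],
  [0,0,0.9,0,0,0],
])

```text
time: 16.25
eef_pos: [0.5252, -0.4116, 0.2119]
orientation: [-180.0, 0.0, 16.4]
force: [0.5, -0.3, -0.6]
finger_gap: 0.0855
grip_force: 0.0
```

move_arm([
  [0,0,0.6,0,0,0],
  [0,0,0,0,0,0],
  [0,0,0,0,0,0],
])

```text
time: 16.55
eef_pos: [0.5254, -0.4117, 0.2285]
orientation: [180.0, -0.0, 16.4]
force: [0.2, -0.2, -0.8]
finger_gap: 0.0854
grip_force: 0.0
```

```bash
python3 wf.py w6 lid lid_short .5255 -.411 16.4 .056; python3 - <<'E'
import cv2
cv2.imwrite("pics/w6c.png",cv2.resize(cv2.imread("pics/w6o.png")[100:340,180:480],None,fx=2,fy=2))
E
```

```text
fit [ 0.5275 -0.4123] 16.85 cost/area 0.377 tcp [ 0.5254 -0.4117  0.2285] [ 1.7999e+02 -1.0000e-02  1.6390e+01] gap 0.0854
```

View pics/w6c.png

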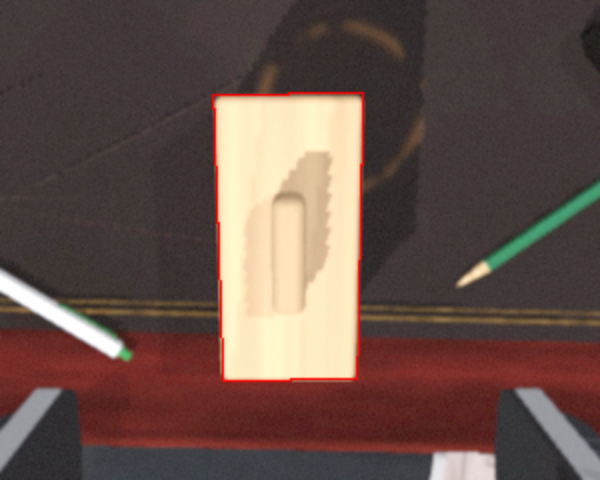

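The outline coincides with lid_short and no rim shows round it, so it is seated (bar at (288,255) in the crop). Next is lid_large from the desk.

move_arm([
  [-0.22,0.92,0,0,0,0.17],
  [-0.22,0.92,0,0,0,0.17],
  [-0.22,0.92,0,0,0,0.17],
  [-0.22,0.92,0,0,0,0.17],
  [-0.22,0.92,0,0,0,0.17],
])

```text
time: 17.1
eef_pos: [0.491, -0.2721, 0.2267]
orientation: [-179.8, 0.1, 20.7]
force: [0.6, 0.3, -0.5]
finger_gap: 0.085
grip_force: 0.0
```

move_arm([
  [-0.22,0.92,0,0,0,0.17],
  [-0.22,0.92,0,0,0,0.17],
  [-0.22,0.92,0,0,0,0.17],
  [-0.22,0.92,0,0,0,0.17],
  [-0.22,0.92,0,0,0,0.17],
])

```text
time: 17.6
eef_pos: [0.4578, -0.1343, 0.227]
orientation: [-179.9, 0.1, 24.9]
force: [0.7, 0.5, 0.6]
finger_gap: 0.0853
grip_force: 0.0
```

move_arm([
  [-0.22,0.92,0,0,0,0.17],
  [-0.19,0.92,0,0,0,0.13],
  [0,0,0,0,0,0],
  [0,0,0,0,0,0],
])

```text
time: 18.0
eef_pos: [0.4463, -0.08, 0.2277]
orientation: [-179.9, 0.1, 26.5]
force: [-0.0, 0.2, -0.6]
finger_gap: 0.0855
grip_force: 0.0
```

```bash
python3 wf.py w7 lid lid_large .447 -.080 0 0
```

```text
fit [ 0.4479 -0.0804] 0.5 cost/area 0.04 tcp [ 0.4463 -0.08    0.2277] [-1.7995e+02  1.1000e-01  2.6460e+01] gap 0.0855
```

move_arm([
  [0,0,-0.95,0,0,0],
  [0,0,-0.95,0,0,0],
  [0,0,-0.95,0,0,0],
  [0,0,-0.95,0,0,0],
  [0,0,-0.95,0,0,0],
])

```text
time: 18.55
eef_pos: [0.4469, -0.0816, 0.0848]
orientation: [180.0, 0.0, 26.3]
force: [0.1, -0.4, 0.4]
finger_gap: 0.0855
grip_force: 0.0
```

move_arm([
  [0,0,-0.95,0,0,0],
  [0,0,-0.6,0,0,0],
  [0,0,-0.5,0,0,0],
  [0,0,0,0,0,0],
  [0,0,0,0,0,0],
])

```text
time: 19.05
eef_pos: [0.4468, -0.0812, 0.0246]
orientation: [-180.0, 0.1, 26.3]
force: [0.4, -0.2, 0.2]
finger_gap: 0.0856
grip_force: 0.0
```

move_arm([
  [0,0,0,0,0,0],
  [0,0,0,0,0,0],
  [0,0,0,0,0,0],
  [0,0,0,0,0,0],
  [0,0,0,0,0,0],
], fingers=1)

```text
time: 19.55
eef_pos: [0.4475, -0.0805, 0.0256]
orientation: [180.0, -0.1, 26.4]
force: [-1.9, 0.4, 4.7]
finger_gap: 0.0234
grip_force: 39.0
```

move_arm([
  [0,0,0,0,0,0],
  [0,0,0.3,0,0,0],
  [0,0,0.8,0,0,0],
  [0,0,0.9,0,0,0],
  [0,0,0.9,0,0,0],
])

```text
time: 20.05
eef_pos: [0.4464, -0.0803, 0.1128]
orientation: [-180.0, 0.1, 26.4]
force: [0.5, -0.2, -1.1]
finger_gap: 0.0234
grip_force: 39.5
```

move_arm([
  [0,0,0.9,0,0,0],
  [0,0,0.9,0,0,0],
  [0,0,0.9,0,0,0],
  [0,0,0.9,0,0,0],
  [0,0,0,0,0,0],
])

```text
time: 20.55
eef_pos: [0.4492, -0.0809, 0.224]
orientation: [179.7, -0.4, 26.4]
force: [0.4, -0.9, -1.0]
finger_gap: 0.0233
grip_force: 39.6
```

```bash
python3 wf.py w8 jar jar_large .603 .0525 0 0
```

```text
fit [0.6045 0.0516] 1.9 cost/area 0.256 tcp [ 0.4492 -0.0809  0.224 ] [179.74  -0.35  26.39] gap 0.0233
```

View pics/w8o.png

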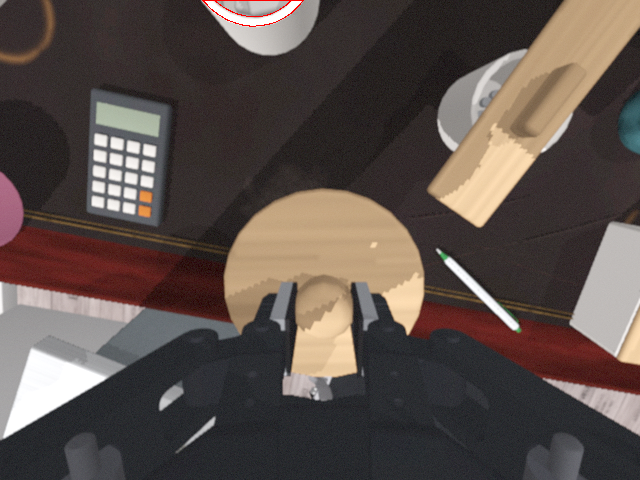

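Lid_large is held (knob at (322,305)); jar_large's rim, at the top of the image near (255,10), is where it was expected.

move_arm([
  [0.86,0.74,0,0,0,0],
  [0.86,0.74,0,0,0,0],
  [0.86,0.74,0,0,0,0],
  [0.86,0.74,0,0,0,0],
  [0.86,0.74,0,0,0,0],
])

```text
time: 21.1
eef_pos: [0.5759, 0.0314, 0.2179]
orientation: [-179.9, 0.2, 26.4]
force: [-0.3, -0.5, -0.2]
finger_gap: 0.023
grip_force: 39.5
```

move_arm([
  [0.86,0.72,0,0,0,0],
  [0,0,0,0,0,0],
  [0,0,-0.8,0,0,0],
  [0,0,-0.8,0,0,0],
  [0,0,-0.8,0,0,0],
])

```text
time: 21.6
eef_pos: [0.6003, 0.0517, 0.1456]
orientation: [-180.0, 0.2, 26.4]
force: [-0.3, 0.2, -0.3]
finger_gap: 0.0235
grip_force: 39.5
```

move_arm([
  [0,0,-0.6,0,0,0],
  [0,0,-0.2,0,0,0],
  [0,0,0,0,0,0],
  [0,0,0,0,0,0],
  [0,0,0,0,0,0],
])

```text
time: 22.1
eef_pos: [0.6026, 0.0521, 0.1252]
orientation: [180.0, -0.1, 26.4]
force: [1.3, 0.7, -0.9]
finger_gap: 0.0232
grip_force: 39.5
```

move_arm([
  [0,0,-0.2,0,0,0],
  [0,0,-0.2,0,0,0],
  [0,0,-0.1,0,0,0],
  [0,0,-0.1,0,0,0],
  [0,0,0,0,0,0],
])

```text
time: 22.6
eef_pos: [0.6014, 0.0521, 0.1051]
orientation: [-180.0, 0.1, 26.4]
force: [1.1, -0.1, -2.1]
finger_gap: 0.0229
grip_force: 39.5
```

move_arm([
  [0,0,-0.1,0,0,0],
  [0,0,-0.1,0,0,0],
  [0,0,-0.05,0,0,0],
  [0,0,0,0,0,0],
  [0,0,0,0,0,0],
])

```text
time: 23.1
eef_pos: [0.6023, 0.0521, 0.1016]
orientation: [179.9, -0.2, 26.4]
force: [-5.1, -1.7, 13.2]
finger_gap: 0.0235
grip_force: 40.8
```

move_arm([
  [0,0,0,0,0,0],
  [0,0,0,0,0,0],
  [0,0,0,0,0,0],
  [0,0,0,0,0,0],
  [0,0,0,0,0,0],
], fingers=-1)

```text
time: 23.6
eef_pos: [0.6017, 0.0521, 0.098]
orientation: [-180.0, 0.0, 26.4]
force: [0.4, 1.5, 0.2]
finger_gap: 0.0853
grip_force: 0.0
```

move_arm([
  [0,0,0.8,0,0,0],
  [0,0,0.9,0,0,0],
  [0,0,0.9,0,0,0],
  [0,0,0.9,0,0,0],
  [0,0,0.9,0,0,0],
])

```text
time: 24.1
eef_pos: [0.6017, 0.0521, 0.2313]
orientation: [-180.0, 0.0, 26.4]
force: [0.2, 1.0, 0.1]
finger_gap: 0.0855
grip_force: 0.0
```

```bash
python3 wf.py w9 lid lid_large .603 .052 0 .076
```

```text
fit [0.6023 0.0518] -0.15 cost/area 0.014 tcp [0.6017 0.0521 0.2313] [-1.7999e+02  2.0000e-02  2.6390e+01] gap 0.0855
```

move_arm([
  [-0.43,0.92,0,0,0,0],
  [-0.43,0.92,0,0,0,0],
  [-0.43,0.92,0,0,0,0],
  [-0.43,0.92,0,0,0,0],
  [-0.43,0.92,0,0,0,0],
])

```text
time: 24.65
eef_pos: [0.5367, 0.191, 0.2299]
orientation: [-180.0, 0.0, 26.4]
force: [0.3, 0.7, 0.4]
finger_gap: 0.0856
grip_force: 0.0
```

move_arm([
  [-0.43,0.92,0,0,0,0],
  [-0.43,0.92,0,0,0,0],
  [-0.43,0.92,0,0,0,0],
  [-0.43,0.92,0,0,0,0],
  [0,0,0,0,0,0],
])

```text
time: 25.15
eef_pos: [0.4971, 0.2796, 0.2301]
orientation: [-178.8, 0.0, 28.8]
force: [0.8, 0.3, 0.7]
finger_gap: 0.0858
grip_force: 0.0
```

```bash
python3 wf.py w10 lid lid_small .486 .3015 0 .065
```

```text
fit [0.4857 0.3016] -3.2 cost/area 0.119 tcp [0.4971 0.2796 0.2301] [-1.7882e+02  2.0000e-02  2.8830e+01] gap 0.0858
```

The arm stopped short here, with its orientation drifting. I'll check the joints.

move_arm([
  [0,0,0,0,0,0],
  [0,0,0,0,0,0],
])

```text
time: 25.4
eef_pos: [0.4981, 0.2774, 0.2303]
orientation: [-178.9, 0.0, 28.6]
force: [-0.6, 0.5, 1.0]
finger_gap: 0.085
grip_force: 0.0
```

```bash
python3 - <<'E'
from h import *
s=observe(); print({k:np.round(s[k],2) for k in("qpos","qd","tau","force","moment","eef_pos","orientation")})
im=camera("side"); cv2.imwrite("pics/s2.png",im[:,:,::-1])
E
```

```text
{'qpos': array([ 28.51,  21.88,  11.41,  79.54,   1.13, 179.93]), 'qd': array([-0.01, -0.09,  0.09, -0.04,  0.14,  0.13]), 'tau': array([  0.25, -44.17,  25.52,   0.  ,   0.07,  -0.  ]), 'force': array([-0.63,  0.5 ,  0.99]), 'moment': array([ 0.02, -0.01, -0.04]), 'eef_pos': array([0.5 , 0.28, 0.23]), 'orientation': array([-1.7887e+02,  2.0000e-02,  2.8580e+01])}
```

View pics/s2.png

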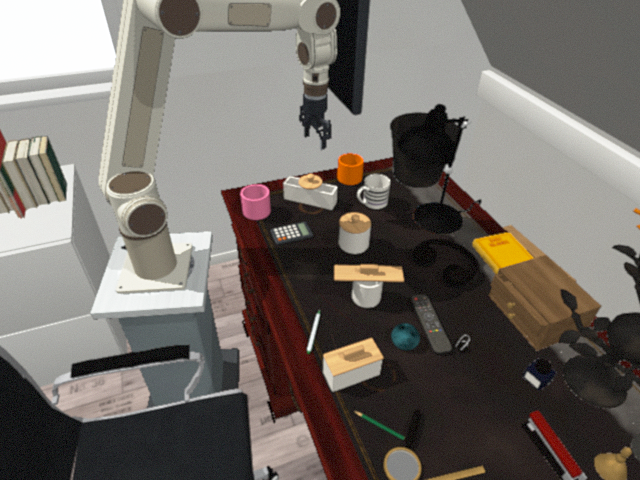

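Joint 6 is at its limit (q6 = 180 + q1 − yaw), so larger yaws are needed on this side. In the view both swapped lids sit closed, on (355,225) and (352,355). I'll check where the black panel is before swinging the wrist camera round.

```bash
python3 - <<'E'
from h import *
T,Sd=camera_model("top"),camera_model("side")
for z in np.arange(.1,1.1,.1):
    p=back(T,[[105,160]],z); print(round(z,1),p.round(3),proj(Sd,p).round(0))
E
```

```text
0.1 [[0.701 0.596 0.1  ]] [[358. 132.]]
0.2 [[0.68  0.555 0.2  ]] [[356. 114.]]
0.3 [[0.659 0.513 0.3  ]] [[354.  93.]]
0.4 [[0.639 0.472 0.4  ]] [[351.  69.]]
0.5 [[0.618 0.431 0.5  ]] [[348.  43.]]
0.6 [[0.597 0.389 0.6  ]] [[345.  12.]]
0.7 [[0.576 0.348 0.7  ]] [[341. -23.]]
0.8 [[0.556 0.306 0.8  ]] [[337. -65.]]
0.9 [[0.535 0.265 0.9  ]] [[ 332. -114.]]
1.0 [[0.514 0.223 1.   ]] [[ 325. -174.]]
```

move_arm([
  [0,0,0,0,0,1],
  [0,0,0,0,0,1],
  [0,0,0,0,0,1],
  [0,0,0,0,0,1],
  [0,0,0,0,0,1],
])

```text
time: 25.95
eef_pos: [0.4979, 0.2777, 0.2305]
orientation: [-178.9, 0.0, 53.8]
force: [0.9, -0.1, 0.5]
finger_gap: 0.085
grip_force: 0.0
```

move_arm([
  [0,0,0,0,0,1],
  [0,0,0,0,0,1],
  [0,0,0,0,0,1],
  [0,0,0,0,0,1],
  [0,0,0,0,0,1],
])

```text
time: 26.45
eef_pos: [0.4979, 0.2777, 0.2305]
orientation: [-178.9, 0.0, 78.8]
force: [-0.8, -0.4, 0.4]
finger_gap: 0.0853
grip_force: 0.0
```

move_arm([
  [0,0,0,0,0,1],
  [0,0,0,0,0,1],
  [0,0,0,0,0,1],
  [0,0,0,0,0,1],
  [0,0,0,0,0,1],
])

```text
time: 26.95
eef_pos: [0.4979, 0.2777, 0.2304]
orientation: [-178.9, 0.0, 103.8]
force: [0.1, -0.3, 0.2]
finger_gap: 0.0855
grip_force: 0.0
```

move_arm([
  [0,0,0,0,0,1],
  [0,0,0,0,0,1],
  [0,0,0,0,0,1],
  [0,0,0,0,0,1],
  [0,0,0,0,0,1],
])

```text
time: 27.45
eef_pos: [0.4979, 0.2777, 0.2304]
orientation: [-178.8, 0.0, 128.8]
force: [0.1, -0.5, 0.1]
finger_gap: 0.0855
grip_force: 0.0
```

move_arm([
  [0,0,0,0,0,1],
  [0,0,0,0,0,1],
  [0,0,0,0,0,1],
  [0,0,0,0,0,1],
  [0,0,0,0,0,1],
])

```text
time: 27.95
eef_pos: [0.4979, 0.2777, 0.2305]
orientation: [-178.8, 0.0, 153.8]
force: [0.2, -0.0, -0.1]
finger_gap: 0.0851
grip_force: 0.0
```

move_arm([
  [0,0,0,0,0,0],
  [0,0,0,0,0,0],
])

```text
time: 28.15
eef_pos: [0.4977, 0.278, 0.2304]
orientation: [-178.9, 0.0, 153.5]
force: [0.5, -0.3, -0.8]
finger_gap: 0.0854
grip_force: 0.0
```

```bash
python3 wf.py w11 lid lid_small .486 .3015 0 .065;python3 wf.py w12 jar jar_long .485 .3005 -26.2 0; python3 -c "
from h import *
print(observe()['qpos'].round(1))"
```

```text
fit [0.4858 0.3017] 2.9 cost/area 0.111 tcp [0.4977 0.278  0.2304] [-1.7885e+02  2.0000e-02  1.5353e+02] gap 0.0854
fit [0.4861 0.301 ] -26.46 cost/area 0.168 tcp [0.4977 0.2781 0.2304] [-1.7885e+02  2.0000e-02  1.5356e+02] gap 0.0855
[29.6 22.7 12.6 80.9 -0.7 56. ]
```

move_arm([
  [-0.2,0.4,0,0.2,-0.1,0],
  [-0.2,0.39,0,0,0,0],
  [0,0,-0.9,0,0,0],
  [0,0,-0.9,0,0,0],
  [0,0,-0.9,0,0,0],
])

```text
time: 28.75
eef_pos: [0.4848, 0.3036, 0.1489]
orientation: [180.0, 0.0, 153.8]
force: [0.5, -0.1, -0.2]
finger_gap: 0.0856
grip_force: 0.0
```

move_arm([
  [0,0,-0.9,0,0,0],
  [0,0,-0.9,0,0,0],
  [0,0,-0.3,0,0,0],
  [0,0,0,0,0,0],
  [0,0,0,0,0,0],
])

```text
time: 29.25
eef_pos: [0.4859, 0.3031, 0.0876]
orientation: [179.9, 0.1, 153.7]
force: [0.3, -0.4, 0.8]
finger_gap: 0.0853
grip_force: 0.0
```

move_arm([
  [0,0,0,0,0,0],
  [0,0,0,0,0,0],
  [0,0,0,0,0,0],
  [0,0,0,0,0,0],
  [0,0,0,0,0,0],
], fingers=1)

```text
time: 29.75
eef_pos: [0.4858, 0.3023, 0.0872]
orientation: [180.0, 0.0, 153.7]
force: [-0.6, -0.5, 2.9]
finger_gap: 0.0238
grip_force: 39.1
```

move_arm([
  [0,0,0,0,0,0],
  [0,0,0.3,0,0,0],
  [0,0,0.8,0,0,0],
  [0,0,0.9,0,0,0],
  [0,0,0.9,0,0,0],
])

```text
time: 30.25
eef_pos: [0.4851, 0.3019, 0.1741]
orientation: [-179.9, -0.0, 153.7]
force: [0.0, 0.1, -0.6]
finger_gap: 0.0237
grip_force: 39.4
```

move_arm([
  [0,0,0.9,0,0,0],
  [0,0,0.9,0,0,0],
  [0,0,0,0,0,0],
  [0,0,0,0,0,0],
])

```text
time: 30.65
eef_pos: [0.4856, 0.3023, 0.2278]
orientation: [180.0, 0.0, 153.7]
force: [-0.5, 0.0, -1.2]
finger_gap: 0.0235
grip_force: 39.4
```

move_arm([
  [-0.1,-0.91,0,0,0,0],
  [-0.1,-0.91,0,0,0,0],
  [-0.1,-0.91,0,0,0,0],
  [-0.1,-0.91,0,0,0,0],
  [-0.1,-0.91,0,0,0,0],
])

```text
time: 31.15
eef_pos: [0.4691, 0.1643, 0.2254]
orientation: [-179.8, -0.1, 153.7]
force: [0.8, -1.4, 0.1]
finger_gap: 0.0235
grip_force: 39.4
```

move_arm([
  [-0.1,-0.91,0,0,0,0],
  [-0.1,-0.91,0,0,0,0],
  [-0.1,-0.91,0,0,0,0],
  [-0.1,-0.91,0,0,0,0],
  [-0.1,-0.91,0,0,0,0],
])

```text
time: 31.65
eef_pos: [0.454, 0.028, 0.2256]
orientation: [-179.9, -0.2, 153.7]
force: [0.7, -0.7, -1.1]
finger_gap: 0.0233
grip_force: 39.4
```

move_arm([
  [-0.1,-0.91,0,0,0,0],
  [-0.1,-0.91,0,0,0,0],
  [-0.1,-0.91,0,0,0,0],
  [0,-0.91,0,0,0,0],
  [0,0,0,0,0,0],
])

```text
time: 32.15
eef_pos: [0.4453, -0.0823, 0.2257]
orientation: [-179.9, -0.1, 153.4]
force: [0.2, -0.2, -0.3]
finger_gap: 0.0235
grip_force: 39.5
```

move_arm([
  [0,0,-0.9,0,0,0],
  [0,0,-0.9,0,0,0],
  [0,0,-0.9,0,0,0],
  [0,0,-0.9,0,0,0],
  [0,0,-0.9,0,0,0],
])

```text
time: 32.65
eef_pos: [0.4452, -0.0791, 0.0902]
orientation: [-180.0, -0.1, 153.7]
force: [-0.2, 0.4, -1.0]
finger_gap: 0.0236
grip_force: 39.5
```

move_arm([
  [0,0,-0.9,0,0,0],
  [0,0,-0.5,0,0,0],
  [0,0,-0.4,0,0,0],
  [0,0,-0.2,0,0,0],
  [0,0,0,0,0,0],
])

```text
time: 33.15
eef_pos: [0.4449, -0.0793, 0.031]
orientation: [-179.9, -0.2, 153.7]
force: [0.0, 0.2, -0.1]
finger_gap: 0.0238
grip_force: 39.5
```

move_arm([
  [0,0,-0.15,0,0,0],
  [0,0,-0.15,0,0,0],
  [0,0,0,0,0,0],
  [0,0,0,0,0,0],
])

```text
time: 33.55
eef_pos: [0.4466, -0.08, 0.0236]
orientation: [-180.0, 0.0, 153.7]
force: [-0.1, -0.4, -1.4]
finger_gap: 0.0236
grip_force: 39.5
```

move_arm([
  [0,0,-0.06,0,0,0],
  [0,0,0,0,0,0],
])

```text
time: 33.75
eef_pos: [0.447, -0.0801, 0.0221]
orientation: [-180.0, 0.1, 153.7]
force: [0.2, -0.1, 2.3]
finger_gap: 0.0232
grip_force: 39.7
```

move_arm([
  [0,0,0,0,0,0],
  [0,0,0,0,0,0],
  [0,0,0,0,0,0],
  [0,0,0,0,0,0],
  [0,0,0,0,0,0],
], fingers=-1)

```text
time: 34.25
eef_pos: [0.4465, -0.08, 0.0216]
orientation: [-180.0, 0.0, 153.7]
force: [0.1, 0.2, -0.1]
finger_gap: 0.0851
grip_force: 0.0
```

move_arm([
  [0,0,0.8,0,0,0],
  [0,0,0.9,0,0,0],
  [0,0,0.9,0,0,0],
  [0,0,0.9,0,0,0],
  [0,0,0.9,0,0,0],
])

```text
time: 34.75
eef_pos: [0.4462, -0.08, 0.1547]
orientation: [-180.0, 0.0, 153.7]
force: [0.6, 1.1, 0.3]
finger_gap: 0.0854
grip_force: 0.0
```

move_arm([
  [0.87,-0.53,0.5,0,0,0.66],
  [0.87,-0.53,0.5,0,0,0.66],
  [0.87,-0.53,0.5,0,0,0.66],
  [0.87,-0.53,0.5,0,0,0.66],
  [0.87,-0.53,0.5,0,0,0.66],
])

```text
time: 35.25
eef_pos: [0.5777, -0.1601, 0.2291]
orientation: [-180.0, 0.0, 170.3]
force: [0.7, -1.0, -0.2]
finger_gap: 0.0852
grip_force: 0.0
```

move_arm([
  [0.87,-0.53,0.2,0,0,0.66],
  [0,0,0,0,0,0],
  [0,0,0,0,0,0],
  [0,0,0,0,0,0],
])

```text
time: 35.65
eef_pos: [0.602, -0.1749, 0.234]
orientation: [-180.0, -0.1, 173.5]
force: [-0.2, -0.1, 0.5]
finger_gap: 0.0855
grip_force: 0.0
```

```bash
python3 wf.py w13 lid lid_long .602 -.175 -6.6 .085
```

```text
fit [ 0.6024 -0.1748] -6.62 cost/area 0.022 tcp [ 0.602  -0.1749  0.234 ] [-1.8000e+02 -1.0000e-01  1.7347e+02] gap 0.0855
```

move_arm([
  [0,0,-0.9,0,0,0],
  [0,0,-0.9,0,0,0],
  [0,0,-0.9,0,0,0],
  [0,0,-0.9,0,0,0],
  [0,0,-0.6,0,0,0],
])

```text
time: 36.2
eef_pos: [0.601, -0.1744, 0.1068]
orientation: [180.0, -0.2, 173.5]
force: [0.1, 1.2, 0.2]
finger_gap: 0.0853
grip_force: 0.0
```

move_arm([
  [0,0,0,0,0,0],
  [0,0,0,0,0,0],
])

```text
time: 36.4
eef_pos: [0.6026, -0.175, 0.1092]
orientation: [-180.0, 0.0, 173.5]
force: [-0.2, 0.1, -0.3]
finger_gap: 0.0854
grip_force: 0.0
```

move_arm([
  [0,0,0,0,0,0],
  [0,0,0,0,0,0],
  [0,0,0,0,0,0],
  [0,0,0,0,0,0],
  [0,0,0,0,0,0],
], fingers=1)

```text
time: 36.9
eef_pos: [0.6032, -0.1754, 0.1089]
orientation: [-180.0, 0.0, 173.5]
force: [-0.5, -0.5, 3.1]
finger_gap: 0.013
grip_force: 44.6
```

move_arm([
  [0,0,0,0,0,0],
  [0,0,0,0,0,0],
  [0,0,0.3,0,0,0],
  [0,0,0.6,0,0,0],
  [0,0,0.9,0,0,0],
])

```text
time: 37.4
eef_pos: [0.6016, -0.1751, 0.1614]
orientation: [180.0, -0.3, 173.5]
force: [0.8, -0.8, 0.5]
finger_gap: 0.0127
grip_force: 43.6
```

move_arm([
  [0,0,0.9,0,0,0],
  [0,0,0.9,0,0,0],
  [0,0,0.4,0,0,0],
  [0,0,0,0,0,0],
  [0,0,0,0,0,0],
])

```text
time: 37.9
eef_pos: [0.6027, -0.1753, 0.2275]
orientation: [-180.0, -0.1, 173.5]
force: [-0.4, -0.2, -1.2]
finger_gap: 0.0132
grip_force: 43.6
```

```bash
python3 - <<'E'
from h import *
s=observe(); m=camera_model("wrist"); im=camera("wrist")[:,:,::-1].copy(); p=s["eef_pos"]; a=np.radians(s["orientation"][2]); e=np.array([np.cos(a),np.sin(a),0]); n=np.array([-e[1],e[0],0])
q=proj(m,[p+e*.092*i+n*k*.027-[0,0,.007] for i,k in((1,1),(1,-1),(-1,-1),(-1,1))])
cv2.polylines(im,[np.round(q).astype(int)],True,(0,0,255)); cv2.imwrite("pics/w14.png",im); print(p,q.round(0))
E
```

```text
[ 0.60267622 -0.17533271  0.22753607] [[257.  82.]
 [393.  82.]
 [374. 452.]
 [274. 452.]]
```

View pics/w14.png

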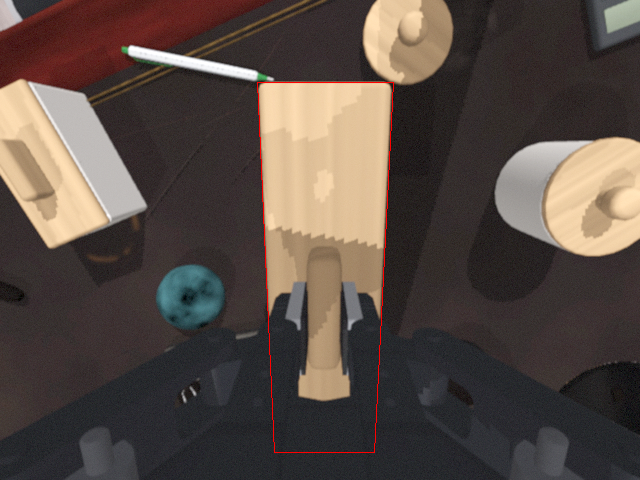

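Lid_long is held exactly centred and level (predicted outline matches, far edge at row 82); lid_large sits closed on its jar at (600,195). I'll carry it to jar_long.

move_arm([
  [-0.21,0.88,0,0,0,-0.22],
  [-0.21,0.88,0,0,0,-0.22],
  [-0.21,0.88,0,0,0,-0.22],
  [-0.21,0.88,0,0,0,-0.22],
  [-0.21,0.88,0,0,0,-0.22],
])

```text
time: 38.45
eef_pos: [0.5701, -0.0424, 0.2264]
orientation: [-179.9, -0.2, 167.9]
force: [-0.5, -1.0, -1.0]
finger_gap: 0.013
grip_force: 43.6
```

move_arm([
  [-0.22,0.88,0,0,0,-0.22],
  [-0.22,0.88,0,0,0,-0.22],
  [-0.22,0.88,0,0,0,-0.22],
  [-0.22,0.88,0,0,0,-0.22],
  [-0.22,0.88,0,0,0,-0.22],
])

```text
time: 38.95
eef_pos: [0.5371, 0.0894, 0.2266]
orientation: [-179.9, -0.2, 162.4]
force: [0.7, -0.7, -1.3]
finger_gap: 0.0128
grip_force: 43.6
```

move_arm([
  [-0.22,0.88,0,0,0,-0.22],
  [-0.22,0.88,0,0,0,-0.22],
  [-0.22,0.88,0,0,0,-0.22],
  [-0.22,0.88,0,0,0,-0.22],
  [-0.22,0.88,0,0,0,-0.22],
])

```text
time: 39.45
eef_pos: [0.5042, 0.2212, 0.2266]
orientation: [-179.8, -0.1, 156.9]
force: [-0.6, 0.4, -0.3]
finger_gap: 0.0132
grip_force: 43.6
```

move_arm([
  [-0.22,0.88,0,0,0,-0.22],
  [-0.22,0.88,0,0,0,-0.22],
  [-0.22,0.88,0,0,0,-0.22],
  [0,0,0,0,0,0],
  [0,0,0,0,0,0],
])

```text
time: 39.95
eef_pos: [0.4848, 0.2997, 0.2268]
orientation: [-179.8, -0.1, 153.8]
force: [-0.2, 1.0, -1.2]
finger_gap: 0.0129
grip_force: 43.5
```

move_arm([
  [0,0,0,0,0,0],
  [0,0,0,0,0,0],
])

```text
time: 40.15
eef_pos: [0.4859, 0.2986, 0.2282]
orientation: [-179.9, -0.0, 153.6]
force: [-0.3, 0.2, -1.3]
finger_gap: 0.0128
grip_force: 43.5
```

move_arm([
  [0,0.06,-0.8,0,0,0],
  [0,0,-0.9,0,0,0],
  [0,0,-0.9,0,0,0],
  [0,0,-0.8,0,0,0],
  [0,0,-0.4,0,0,0],
])

```text
time: 40.65
eef_pos: [0.4848, 0.2998, 0.1123]
orientation: [-179.8, -0.1, 153.6]
force: [-0.5, -1.1, 0.2]
finger_gap: 0.0126
grip_force: 43.6
```

move_arm([
  [0,0,0,0,0,0],
  [0,0,0,0,0,0],
  [0,0,0,0,0,0],
  [0,0,0,0,0,0],
])

```text
time: 41.05
eef_pos: [0.4867, 0.3021, 0.1161]
orientation: [179.9, 0.1, 153.7]
force: [-0.4, -0.0, -0.2]
finger_gap: 0.0129
grip_force: 43.6
```

move_arm([
  [0,0,-0.2,0,0,0],
  [0,0,-0.2,0,0,0],
  [0,0,-0.2,0,0,0],
  [0,0,-0.15,0,0,0],
  [0,0,0,0,0,0],
])

```text
time: 41.55
eef_pos: [0.485, 0.3011, 0.0908]
orientation: [-179.9, -0.1, 153.7]
force: [0.9, -0.7, -0.6]
finger_gap: 0.0128
grip_force: 43.6
```

move_arm([
  [0,0,-0.1,0,0,0],
  [0,0,-0.1,0,0,0],
  [0,0,-0.1,0,0,0],
  [0,0,0,0,0,0],
  [0,0,0,0,0,0],
])

```text
time: 42.05
eef_pos: [0.4857, 0.3015, 0.0831]
orientation: [-180.0, 0.0, 153.7]
force: [-0.1, 0.0, -0.4]
finger_gap: 0.0129
grip_force: 43.6
```

move_arm([
  [0,0,-0.07,0,0,0],
  [0,0,-0.06,0,0,0],
  [0,0,0,0,0,0],
  [0,0,0,0,0,0],
])

```text
time: 42.45
eef_pos: [0.486, 0.3018, 0.08]
orientation: [180.0, 0.0, 153.7]
force: [-0.8, -0.6, 3.9]
finger_gap: 0.013
grip_force: 44.3
```

move_arm([
  [0,0,0,0,0,0],
  [0,0,0,0,0,0],
  [0,0,0,0,0,0],
  [0,0,0,0,0,0],
  [0,0,0,0,0,0],
], fingers=-1)

```text
time: 42.95
eef_pos: [0.4857, 0.3015, 0.079]
orientation: [-180.0, 0.0, 153.7]
force: [-0.0, 0.6, 0.7]
finger_gap: 0.0836
grip_force: 0.0
```

move_arm([
  [0,0,0.8,0,0,0],
  [0,0,0.9,0,0,0],
  [0,0,0.9,0,0,0],
  [0,0,0.9,0,0,0],
  [0,0,0.9,0,0,0],
])

```text
time: 43.45
eef_pos: [0.4857, 0.3015, 0.2123]
orientation: [-180.0, 0.0, 153.7]
force: [-0.0, 0.3, 0.7]
finger_gap: 0.0853
grip_force: 0.0
```

move_arm([
  [0,0,0.5,0,0,0],
  [0,0,0,0,0,0],
  [0,0,0,0,0,0],
])

```text
time: 43.75
eef_pos: [0.4857, 0.3015, 0.2258]
orientation: [-180.0, 0.0, 153.7]
force: [-0.5, -0.4, -1.0]
finger_gap: 0.0853
grip_force: 0.0
```

```bash
python3 wf.py w15 lid lid_long .4855 .301 -26.3 .056
```

```text
fit [0.4855 0.3013] -26.39 cost/area 0.044 tcp [0.4857 0.3015 0.2258] [-1.7996e+02  1.0000e-02  1.5368e+02] gap 0.0853
```

move_arm([
  [-0.1,-0.91,0,0,0,0],
  [-0.1,-0.91,0,0,0,0],
  [-0.1,-0.91,0,0,0,0],
  [-0.1,-0.91,0,0,0,0],
  [-0.1,-0.91,0,0,0,0],
])

```text
time: 44.3
eef_pos: [0.4696, 0.1637, 0.2244]
orientation: [-179.8, -0.1, 153.7]
force: [1.0, 0.3, -0.1]
finger_gap: 0.0853
grip_force: 0.0
```

move_arm([
  [-0.1,-0.91,0,0,0,0],
  [-0.1,-0.91,0,0,0,0],
  [-0.1,-0.91,0,0,0,0],
  [-0.1,-0.91,0,0,0,0],
  [-0.1,-0.91,0,0,0,0],
])

```text
time: 44.8
eef_pos: [0.4545, 0.0275, 0.2246]
orientation: [-179.9, -0.1, 153.7]
force: [0.2, 0.4, -0.4]
finger_gap: 0.0852
grip_force: 0.0
```

move_arm([
  [-0.1,-0.91,0,0,0,0],
  [-0.1,-0.91,0,0,0,0],
  [-0.1,-0.91,0,0,0,0],
  [0,-0.89,0,0,0,0],
  [0,0,0,0,0,0],
])

```text
time: 45.3
eef_pos: [0.4457, -0.0823, 0.2247]
orientation: [-179.9, -0.1, 153.4]
force: [-0.2, 0.3, -0.2]
finger_gap: 0.0857
grip_force: 0.0
```

move_arm([
  [0,0,0,0,0,0],
  [0,0,0,0,0,0],
])

```text
time: 45.5
eef_pos: [0.4463, -0.0793, 0.2254]
orientation: [-180.0, -0.1, 153.7]
force: [0.3, -0.4, -0.6]
finger_gap: 0.0855
grip_force: 0.0
```

```bash
python3 wf.py w16 lid lid_small .4467 -.08 0 0
```

```text
fit [ 0.4472 -0.0816] 1.22 cost/area 0.027 tcp [ 0.4463 -0.0793  0.2254] [-1.7996e+02 -9.0000e-02  1.5372e+02] gap 0.0855
```

move_arm([
  [0,-0.04,-0.95,0,0,0],
  [0,0,-0.95,0,0,0],
  [0,0,-0.95,0,0,0],
  [0,0,-0.95,0,0,0],
  [0,0,-0.95,0,0,0],
])

```text
time: 46.05
eef_pos: [0.4468, -0.0801, 0.0827]
orientation: [-180.0, 0.0, 153.8]
force: [0.0, -0.2, 0.1]
finger_gap: 0.0852
grip_force: 0.0
```

move_arm([
  [0,0,-0.95,0,0,0],
  [0,0,-0.6,0,0,0],
  [0,0,-0.45,0,0,0],
  [0,0,0,0,0,0],
  [0,0,0,0,0,0],
])

```text
time: 46.55
eef_pos: [0.4468, -0.0805, 0.0238]
orientation: [-180.0, -0.0, 153.8]
force: [-0.4, -0.8, -0.1]
finger_gap: 0.0855
grip_force: 0.0
```

move_arm([
  [0,0,0,0,0,0],
  [0,0,0,0,0,0],
  [0,0,0,0,0,0],
  [0,0,0,0,0,0],
  [0,0,0,0,0,0],
], fingers=1)

```text
time: 47.05
eef_pos: [0.4471, -0.0813, 0.0244]
orientation: [-180.0, 0.1, 153.7]
force: [-1.1, 0.5, 4.1]
finger_gap: 0.0239
grip_force: 39.1
```

move_arm([
  [0,0,0,0,0,0],
  [0,0,0.3,0,0,0],
  [0,0,0.8,0,0,0],
  [0,0,0.9,0,0,0],
  [0,0,0.9,0,0,0],
])

```text
time: 47.55
eef_pos: [0.4463, -0.0812, 0.1117]
orientation: [-180.0, -0.0, 153.7]
force: [0.1, 0.4, -0.3]
finger_gap: 0.0235
grip_force: 39.5
```

move_arm([
  [0,0,0.9,0,0,0],
  [0,0,0.9,0,0,0],
  [0,0,0.9,0,0,0],
  [0,0,0.9,0,0,0],
  [0,0,0,0,0,0],
])

```text
time: 48.05
eef_pos: [0.449, -0.0817, 0.2229]
orientation: [179.9, 0.5, 153.7]
force: [1.3, -0.0, 0.4]
finger_gap: 0.024
grip_force: 39.5
```

move_arm([
  [0.87,-0.53,0,0,0,0],
  [0.87,-0.53,0,0,0,0],
  [0.87,-0.53,0,0,0,0],
  [0.87,-0.53,0,0,0,0],
  [0.87,-0.53,0,0,0,0],
])

```text
time: 48.55
eef_pos: [0.5776, -0.1612, 0.2177]
orientation: [-180.0, -0.1, 153.7]
force: [0.4, -0.0, -0.6]
finger_gap: 0.0236
grip_force: 39.5
```

move_arm([
  [0.87,-0.53,0,0,0,0],
  [0,0,0,0,0,0],
  [0,0,0,0,0,0],
  [0,0,0,0,0,0],
])

```text
time: 48.95
eef_pos: [0.6024, -0.1761, 0.2181]
orientation: [-180.0, -0.1, 153.7]
force: [-0.8, -0.7, -0.0]
finger_gap: 0.0236
grip_force: 39.5
```

move_arm([
  [0.03,0,-0.8,0,0,0],
  [0,0,-0.9,0,0,0],
  [0,0,-0.9,0,0,0],
  [0,0,-0.5,0,0,0],
  [0,0,0,0,0,0],
])

```text
time: 49.45
eef_pos: [0.6014, -0.1754, 0.1234]
orientation: [-179.9, -0.3, 153.7]
force: [-0.2, -0.5, 0.0]
finger_gap: 0.0235
grip_force: 39.5
```

move_arm([
  [0,0,0,0,0,0],
  [0,0,0,0,0,0],
  [0,0,-0.15,0,0,0],
  [0,0,-0.15,0,0,0],
  [0,0,0,0,0,0],
])

```text
time: 49.95
eef_pos: [0.6038, -0.1765, 0.1161]
orientation: [-180.0, -0.0, 153.7]
force: [-0.3, 0.2, -1.7]
finger_gap: 0.0234
grip_force: 39.5
```

move_arm([
  [0,0,-0.15,0,0,0],
  [0,0,-0.1,0,0,0],
  [0,0,-0.1,0,0,0],
  [0,0,0,0,0,0],
  [0,0,0,0,0,0],
])

```text
time: 50.45
eef_pos: [0.6042, -0.1766, 0.106]
orientation: [-180.0, -0.0, 153.7]
force: [-0.4, -0.1, -0.4]
finger_gap: 0.0234
grip_force: 39.5
```

Below 0.109 without contact, so the plug is in the mouth.

move_arm([
  [0,0,-0.1,0,0,0],
  [0,0,-0.1,0,0,0],
  [0,0,-0.03,0,0,0],
  [0,0,0,0,0,0],
  [0,0,0,0,0,0],
])

```text
time: 50.95
eef_pos: [0.6045, -0.1767, 0.1004]
orientation: [-180.0, 0.1, 153.7]
force: [-1.3, 1.4, 5.2]
finger_gap: 0.023
grip_force: 40.0
```

move_arm([
  [0,0,0,0,0,0],
  [0,0,0,0,0,0],
  [0,0,0,0,0,0],
  [0,0,0,0,0,0],
  [0,0,0,0,0,0],
], fingers=-1)

```text
time: 51.45
eef_pos: [0.6042, -0.1766, 0.0991]
orientation: [-180.0, -0.0, 153.7]
force: [-0.4, -0.2, -0.1]
finger_gap: 0.0853
grip_force: 0.0
```

move_arm([
  [0,0,0.8,0,0,0],
  [0,0,0.9,0,0,0],
  [0,0,0.9,0,0,0],
  [0,0,0.9,0,0,0],
  [0,0,0.9,0,0,0],
])

```text
time: 51.95
eef_pos: [0.6042, -0.1766, 0.2324]
orientation: [-180.0, 0.0, 153.7]
force: [1.2, -0.0, 0.4]
finger_gap: 0.0857
grip_force: 0.0
```

```bash
python3 wf.py w17 lid lid_small .6035 -.176 0 .076
```

```text
fit [ 0.6047 -0.1781] 2.15 cost/area 0.022 tcp [ 0.6042 -0.1766  0.2324] [-1.7997e+02  2.0000e-02  1.5368e+02] gap 0.0857
```

move_arm([
  [-0.9,-0.3,0.2,0,0,0],
  [-0.9,-0.3,0.2,0,0,0],
  [-0.9,-0.3,0.2,0,0,0],
  [-0.9,-0.3,0.2,0,0,0],
  [-0.9,-0.3,0.2,0,0,0],
])

```text
time: 52.5
eef_pos: [0.4682, -0.2218, 0.2612]
orientation: [-180.0, 0.0, 153.7]
force: [-0.2, -0.5, -0.4]
finger_gap: 0.0853
grip_force: 0.0
```

move_arm([
  [-0.9,-0.3,0,0,0,0],
  [-0.9,-0.3,0,0,0,0],
  [-0.9,-0.3,0,0,0,0],
  [0,0,0,0,0,0],
  [0,0,0,0,0,0],
])

```text
time: 53.0
eef_pos: [0.3882, -0.2489, 0.2615]
orientation: [-180.0, 0.1, 153.6]
force: [0.6, -0.1, -0.2]
finger_gap: 0.0854
grip_force: 0.0
```

```bash
python3 - <<'E'
from h import *
for n in("top","side"): cv2.imwrite(f"pics/{n}9.png",camera(n)[:,:,::-1])
im=cv2.imread("pics/side9.png"); cv2.imwrite("pics/end.png",cv2.resize(im[150:410,220:500],None,fx=2.2,fy=2.2))
E
sed -e 's/}0.png/}9.png/' -e '/^Q=/,/^("jar_small/d' -e 's/^r=np.radians/r=np.radians\nQ=[("jar_long","lid_long",[.4855,.3005,r(-26),.4855,.301,r(-26)]),("jar_large","lid_large",[.603,.052,0,.602,.052,0]),("jar_small","lid_small",[.603,-.175,0,.603,-.176,0]),("jar_short","lid_short",[.525,-.411,r(16),.526,-.411,r(16)])]/' -e 's/z0=D\[j\]\[-1\]\/1000/z0=D[j][-1]\/1000-.009/' -e '/^T=/,$d' f1.py > f2.py; python3 f2.py
```

```text
['top', 'side'] jar_long lid_long [  0.4857   0.3007 -26.2996   0.4859   0.3017 -26.4027] 661.7
['top', 'side'] jar_large lid_large [ 0.6021  0.0524 -0.3548  0.6026  0.0527 -2.5539] 118.4
['top', 'side'] jar_small lid_small [ 0.6028 -0.1755  2.5279  0.6038 -0.1776  1.7252] 126.7
['top', 'side'] jar_short lid_short [ 0.5249 -0.411  16.5667  0.526  -0.4111 16.3096] 271.8
['top'] jar_long lid_long [  0.4843   0.3012 -26.388    0.4851   0.3018 -26.5701] 63.6
['top'] jar_large lid_large [0.6021 0.0523 0.6331 0.6024 0.0522 1.6678] 36.8
['top'] jar_small lid_small [ 0.602  -0.1762  3.5843  0.6036 -0.1785  1.8445] 32.4
['top'] jar_short lid_short [ 0.5247 -0.4099 15.8972  0.5256 -0.4137 16.3003] 150.4
['side'] jar_long lid_long [  0.4861   0.3011 -31.5756   0.4841   0.2896  -4.0753] 486.2
['side'] jar_large lid_large [ 0.6033  0.0544 -0.5414  0.6027  0.0543 -4.1616] 49.9
['side'] jar_small lid_small [ 0.604  -0.1724 -3.6054  0.6043 -0.1756 -3.9665] 44.6
['side'] jar_short lid_short [ 0.5244 -0.4122 16.6157  0.5262 -0.4107 16.6014] 37.6
```

View pics/end.png

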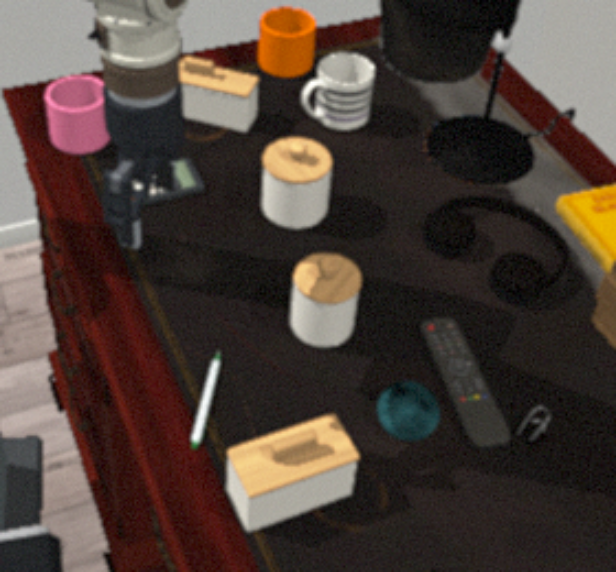

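All four jars are closed flush, and each lid measures within about 3 mm of its jar's centre. The jars, mug and paperweight have not moved and the arm is clear, so I'm handing in.

```bash
python3 -c "
from station import *
print(hand_in())"
```

```text
the job is handed in; nothing more can be done
None
```

The job is handed in: all four lids are seated on their own jars, each measured within about 3 mm of centre; the jars, mug and paperweight were not moved, and it took about 53 s of the 131 s (the hand-in returned no verdict).

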